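# Clamp a stack of guitar heel blocks in the handwheel vise

## Robot

A 6-joint arm with a two-finger parallel gripper is mounted at the origin on the work surface. World frame = base frame: x ahead of the robot, y to its left, z up, the work surface at z = 0. Lengths are in mm, angles in rad, forces in N, time in s.
With the tool pointing down it reaches from about 275 to 1000 mm from the base axis. Payload 8.4 kg.
Tool frame: the origin (TCP) lies at the very end of the fingers, on their centre line; the grasp point (between the pads) lies 19 mm behind it; z points along the fingers, y is the direction in which the jaws open and shut (so a half turn about z gives the same grasp; the last joint's range is limited). The gripper opens to 85 mm and grips with 20 to 120 N. Pads are 22 mm wide; open, the fingers measure 114 mm over their backs; the gripper's body (76 mm by 85 mm) begins 54 mm behind the grasp point. The pads swing forward as they close: fully open they stand 13 mm farther back than shut.
Start: joints at [1.219, 0.353, 1.633, -0, 1.155, -0.002], TCP at [214.192, 587.154, 231.281] pointing down, gripper open.
Joint ranges: [-2.63, 2.63], [-0.92, 2.1], [0.06, 2.66], [-1.3, 4.44], [0, 2.69], [-3.02, 3.02]. Speed limits (rad/s): [2.22, 2.22, 2.79, 3.14, 3.14, 3.14].

## Interface

Orientations are given as [roll, pitch, yaw] about the fixed x, y, z axes, in that order (R = Rz(yaw) Ry(pitch) Rx(roll)).
In Python, from rig import r, vision gives the robot as it stands.
- The arm moves only by the tool move_arm, never from a script. Its argument "series" is text: rows parted by semicolons, each of 7 numbers parted by spaces: the closure, from -1 (fully open) to 1 (shut), then the shift along the tool's x, y, z in units of 40 mm (1.0 is 40 mm), then the turn, a rotation vector about the tool's x, y, z in degrees. In form: grip tx ty tz ax ay az; .... A call has 1 to 20 rows; each row shifts and turns the pose as measured when the row begins, along the tool's axes as they then stand; what a row does not reach is not made up. A row lasts 1/8 s, in which the tool goes at most 62.5 mm and 10.7 degrees, less where a joint would pass 70% of its speed; a pose out of reach is approached as far as the arm can. A call is refused whole if a number of a shift passes 1 or a number of a turn 10.7, either way. A call with a gripper value outside its range is refused whole. The fingers move at their own pace and stop on an object; "grip_force" is the grip in N (left out, the last holds). Time passes only in rows, so rows that do not move let the fingers close. It gives the time, the measured TCP pose, the force and the opening at its end, in the units of the state.
- r.sense(): the state, without advancing time (a new reading comes with each control period).
- vision.grab_frame(name): name is "scene" or "top"; returns the picture (480x640x3 uint8, red, green, blue); there is no depth.
- vision.camera_params(name): a dict with "fx", "fy", "cx", "cy" (pixels), "position" and "rotation" of the camera in the world. Camera axes: x right, y up, looking along -z (the intrinsics and any distortion apply to the point x, -y, -z); pixel columns grow to the right and rows downward; lengths in mm; the calibration is good to about 2 mm. A picture is of the moment at which its call begins. camera_params takes no time and is no camera call.
- r.sign_off(): hands the job in, once; it reports no verdict.
The state is a dict: "clock": time; "qpos": joint angles; "qvel": joint speeds; "joint_efforts": joint torques, N m; "eef_pos": TCP position; "tcp_rot": TCP orientation; "contact_force": force on the tool from outside, world axes, zero at the start; "wrist_torque": the same for the moment, N m; "opening": opening from 0.0 (shut) to 1.0 (fully open).
Only numpy, scipy, OpenCV 4.12 (cv2) and the standard library are available. Lean on these libraries where they do the work, as an engineer would, in place of code of your own. Each camera call takes 0.05 s, during which the arm holds its last target. There are 200 camera calls.

## Task

Crank the vise open with its red handwheel until the white pointer lines up with the red clip, and only then take the dark offcut out of the vise and put it in the scrap box, and lay every pale heel block flat in the vise, side by side, each straight across the bed and centred on it. Once all are in, crank the jaw closed until you feel it nip the stack and the sprung pad is pressed in about half way, and leave it clamped; do not knock the other things about.

Things in the scene. Friction and masses are not known exactly. Their poses are not given: they have to be found in the camera images.
- vise: Green and black vise fixed to the bench. Origin on the bench under the bed; z up; y is the jaw travel: fixed green jaw at +y, sliding jaw from -y, handwheel at the -y end. Bed: flat black steel, 100 mm wide (x), top 20 mm above the bench, y -130 to +80 mm, long sides open. Fixed jaw 80 mm wide, top at 60 mm. Gearbox under the wheel: x +-40, y -270 to -160 mm, top at 70 mm.
- jaw_face (a point): Middle of the fixed jaw's clamping face, 32 mm above the bench; axes as the vise; the face looks to -y.
- wheel_rim (a point): Centre of the handwheel at the rim's top, 116 mm above the bench, 215 mm to -y of the vise's origin; z up. Its x turns with the wheel, to a white mark on the rim. Red dished wheel 140 mm across: plain rim 13 mm thick (radii 57 to 70 mm), 24 mm deep inside to a solid web; hub of radius 14 mm, 8 mm above the web. No crank handle: hold the rim anywhere, one finger inside; swing, let go, regrasp.
- wheel (a joint): Handwheel angle, rad, 0 to 7.6 with end stops; grows anticlockwise seen from above. Anticlockwise opens the vise, clockwise closes it: 15 mm of jaw travel per radian. Takes about 0.35 N m to turn and stays where it is left. Gap between the jaw faces: 35 mm + 15 mm/rad x angle + what the pad is pressed in.
- pad_face (a point): Middle of the sliding jaw's clamping face (aluminium pad 80 mm wide, 12 mm thick, its top 59 mm above the bench), 32 mm above the bench; axes as the vise; the face looks to +y.
- pad (a joint): How far the sprung aluminium pad is pressed back into its green carriage, m: 0 relaxed, 0.016 fully in. Spring 1.2 N per mm. The gap seen from above between pad and carriage is 16 mm less this value.
- pointer (a point): Tip of the white pointer on the sliding jaw's carriage, over the bed's +x edge, 52 mm above the bench. The carriage is 30 mm thick along y, top 64 mm, its middle 43 mm behind the relaxed pad face. Axes as the vise.
- clip: Red marker clip fixed on the bed's +x edge, 40 mm tall, 6 mm wide along y; origin at its foot on the bench; axes as the vise. It is in line with the pointer when both have the same vise y; the gap between the jaws is then 123 to 137 mm.
- board: Plywood board 320 (x) x 180 (y) x 8 mm lying fixed on the bench, on which the pale blocks wait. Origin under its centre.
- block1_c (a point): Centre of a pale wooden heel block, 62 mm long (its x) with a square section 24 x 24 mm, 30 to 65 g. Two to four such blocks lie on the board; an absent one has no pose.
- block2_c (a point): Centre of a pale wooden heel block, 62 mm long (its x) with a square section 24 x 24 mm, 30 to 65 g. Two to four such blocks lie on the board; an absent one has no pose.
- block3_c (a point): Centre of a pale wooden heel block, 62 mm long (its x) with a square section 24 x 24 mm, 30 to 65 g. Two to four such blocks lie on the board; an absent one has no pose.
- block4_c (a point): Centre of a pale wooden heel block, 62 mm long (its x) with a square section 24 x 24 mm, 30 to 65 g. Two to four such blocks lie on the board; an absent one has no pose.
- offcut_c (a point): Centre of a dark walnut offcut, 62 mm long (x, across the bed) x 20 (y) x 24 mm high, 40 g; lies in the vise near the fixed jaw at the start.
- scrap_box: Open cardboard-brown scrap box fixed on the bench behind the vise, 110 (x) x 150 (y) mm, 50 mm high, walls and floor 5 mm. Origin under its centre.
- glue: White glue bottle, 56 mm across, 150 mm tall; a bystander to leave alone. Origin at its underside.
- mug: Blue mug, 80 mm across, 90 mm tall; a bystander to leave alone. Origin at its underside.
- cork_block: Cork sanding block 100 x 55 x 32 mm; a bystander to leave alone. Origin at its underside.
- pencil: Flat red pencil 160 mm long lying across the far end of the board; a bystander to leave alone. Origin at its underside.
- screwdriver: Screwdriver lying in front of the vise; a bystander to leave alone. Origin at its underside.
- hammer: Hammer lying to the right of the vise; a bystander to leave alone. Origin at its underside.
- wax: Brass-coloured wax tin, 70 mm across, 60 mm tall; a bystander to leave alone. Origin at its underside.
Not all that is in view belongs to the job. What is shaped like the part that bears block4_c but blue or orange is not meant.

How it is judged:
By the outcome, as a careful person would: the job done as asked, in the order asked, and still so for the second after the job is handed in, with the robot touching nothing.
Of block1, block2, block3, block4 only 2 to 4 are there at a start; the rules pass over those that are not, and their reading is None.
At some moment in a run one of block1, block2, block3, block4, offcut may be knocked a few centimetres aside while the robot is not near it.
Once in a run the grip may slacken for a moment while it holds something.
It also fails if it takes over 210 s, if anything falls off the work surface, if the arm or the gripper's body presses on something with over 40 N, if the wrist force passes 120 N, or if a joint passes its speed limit or range.

## Working session

There is one attempt and no reset: what is moved stays moved. The work goes in short steps, Python scripts to look and compute and a tool call to move; the robot and the scene stay as the last step left them, time stands still between calls to the robot, and variables do not carry over. Pictures are saved under pics/ and viewed, about 12 in all and at most 16, crops included, and the job is handed in when it is done.

Besides the shell and the picture viewer there is one more tool, called after ">>>" by a JSON object that holds its "fn" and its "kwargs". move_arm: Moves the arm, as the interface text tells. Its arguments: {"type":"object","properties":{"series":{"type":"string"},"grip_force":{"type":"number"}},"required":["series"]}

```bash
ls; mkdir -p pics; python3 - <<'E'
from rig import r, vision
import cv2
print(r.sense())
for n in("scene","top"):
    im=vision.grab_frame(n); cv2.imwrite(f"pics/{n}0.png",im[:,:,::-1]); print(vision.camera_params(n))
E
```

```text
pics
{'clock': 0.0, 'qpos': array([ 1.21858111e+00,  3.53659456e-01,  1.63412072e+00, -4.37982014e-05,
        1.15519115e+00, -2.41053277e-03]), 'qvel': array([-1.10200054e-04, -1.25578573e-03,  1.38589771e-03,  2.94454650e-04,
       -7.85077572e-04,  5.81935788e-05]), 'joint_efforts': array([ 6.26371766e-04, -6.05248117e+01, -3.42061186e+01, -5.97500298e-05,
        9.34976677e-03, -5.75636093e-06]), 'eef_pos': array([214.05480738, 586.70552641, 230.5603533 ]), 'tcp_rot': array([-3.14021389e+00,  3.67218953e-05,  2.79180571e+00]), 'contact_force': array([-0.48404294, -0.48665324, -0.80183969]), 'wrist_torque': array([-0.03754589,  0.01597877, -0.00969053]), 'opening': 1.0019342014993189}
{'fx': 467.99375155343006, 'fy': 467.99375155343006, 'cx': 319.1433531515168, 'cy': 235.5762790625753, 'position': array([886.72836646, 563.13770435, 970.75715052]), 'rotation': array([0.65219316, 0.01204166, 2.57766297])}
{'fx': 592.1330687541848, 'fy': 592.1330687541848, 'cx': 322.43586397709157, 'cy': 247.5034024452586, 'position': array([ 248.28645184,   -2.99410622, 1569.14876483]), 'rotation': array([ 0.18710595, -0.01287719, -1.54705881])}
```

View pics/scene0.png

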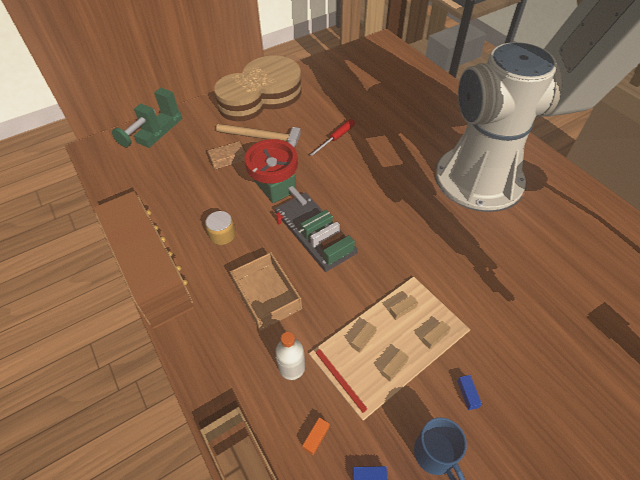

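View pics/top0.png

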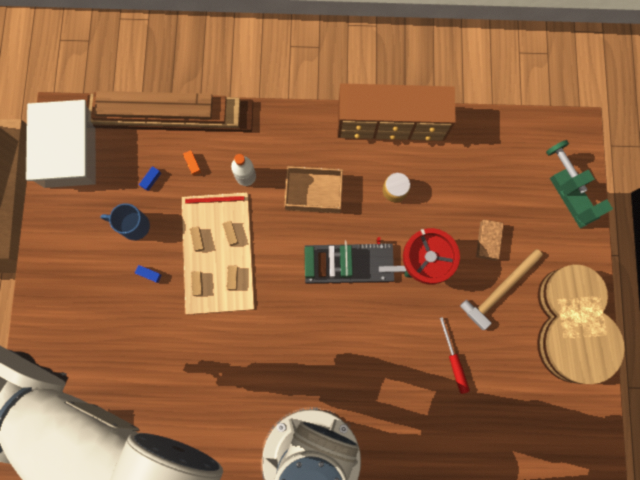

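Top view: four pale blocks on the board at (197,239), (233,233), (197,283) and (232,277). The vise is at (350,263), the wheel at (431,256), the scrap box at (314,188). The orange block (192,162), the blue ones (150,178) and (148,274), and the small green vise (580,195) are decoys.

```bash
cat > h.py <<'E'
import numpy as np, cv2
from rig import r, vision
from scipy.spatial.transform import Rotation as R
def cam(n):
    p=vision.camera_params(n); return p, R.from_euler('xyz',p['rotation']).as_matrix()
def cast(n,u,v,z):
    p,M=cam(n); d=M@np.array([(u-p['cx'])/p['fx'],-(v-p['cy'])/p['fy'],-1.]); o=np.array(p['position'])
    return (o+d*(z-o[2])/d[2])
def proj(n,P):
    p,M=cam(n); c=M.T@(np.array(P,float)-p['position']); return np.array([p['cx']+p['fx']*c[0]/-c[2],p['cy']-p['fy']*c[1]/-c[2]])
def hsv(im): return cv2.cvtColor(im,cv2.COLOR_RGB2HSV)
def crop(im,x0,y0,w,h,s,name):
    cv2.imwrite('pics/'+name,cv2.resize(im[y0:y0+h,x0:x0+w,::-1],None,fx=s,fy=s,interpolation=cv2.INTER_CUBIC))
E
python3 - <<'E'
from h import *
t=cv2.imread('pics/top0.png')[:,:,::-1].copy(); s=cv2.imread('pics/scene0.png')[:,:,::-1].copy()
a=cv2.resize(t[215:305,295:470],None,fx=4.57,fy=4.57,interpolation=cv2.INTER_CUBIC)
cv2.imwrite('pics/c1.png',a[:,:,::-1]); crop(s,235,135,130,140,4,'c2.png')
print(proj('top',[0,0,0]),proj('scene',[0,0,0]))
# wheel: red mask in top
H=hsv(t); m=(((H[...,0]<6)|(H[...,0]>174))&(H[...,1]>180)&(H[...,2]>90)).astype('uint8')
n,l,st,c=cv2.connectedComponentsWithStats(m)
for i in range(1,n):
    if st[i,4]>4: print('red',st[i],c[i])
cs,_=cv2.findContours(m[215:300,395:470],0,1); q=max(cs,key=len).reshape(-1,2)+[395,215]
(e,ax,an)=cv2.fitEllipse(q[:,None].astype(np.float32)); print(e,ax,cast('top',*e,112))
# blocks
for p in [(197,239),(233,233),(197,283),(232,277)]:
    print(cast('top',*p,32), t[p[1],p[0]], H[p[1],p[0]])
print('board corners',[cast('top',*p,8).round() for p in [(182,196),(247,194),(254,310),(186,313)]])
print('box corners',[cast('top',*p,50).round() for p in [(286,167),(342,168),(342,211),(285,208)]])
E
```

```text
[310.91628429 459.61224212] [479.38450541 176.68704076]
red [186 197  58   6 205] [213.82926829 199.30243902]
red [ 403  228   57   56 2130] [431.30610329 256.15821596]
red [377 237   4   7  20] [378.2 240. ]
red [449 354  20  40 367] [458.57765668 373.13079019]
(431.11883544921875, 255.848876953125) (51.90235900878906, 53.35449981689453) [ 510.40531839 -287.79454584  112.        ]
[553.89708335 315.99971899  32.        ] [204 157  99] [ 17 131 204]
[572.60587405 221.93604754  32.        ] [201 156  98] [ 17 131 201]
[437.05568288 308.62656642  32.        ] [206 160 102] [ 17 129 206]
[455.1240501  218.45813013  32.        ] [206 159 100] [ 17 131 206]
board corners [array([677., 369.,   8.]), array([687., 193.,   8.]), array([373., 160.,   8.]), array([360., 337.,   8.])]
box corners [array([753.,  87.,  50.]), array([755., -63.,  50.]), array([636., -65.,  50.]), array([640.,  86.,  50.])]
```

View pics/c1.png

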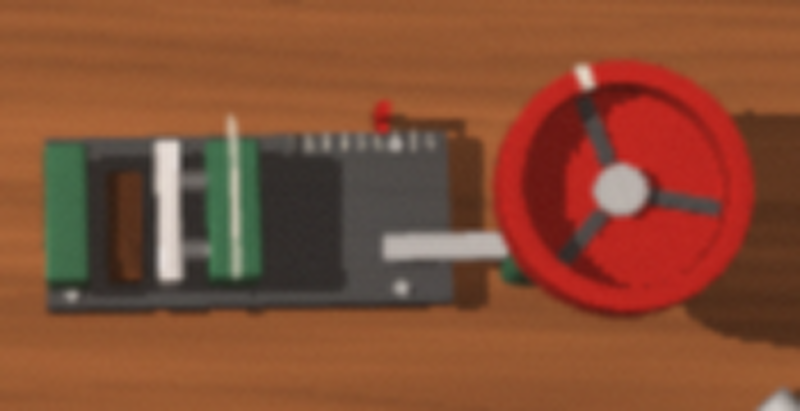

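View pics/c2.png

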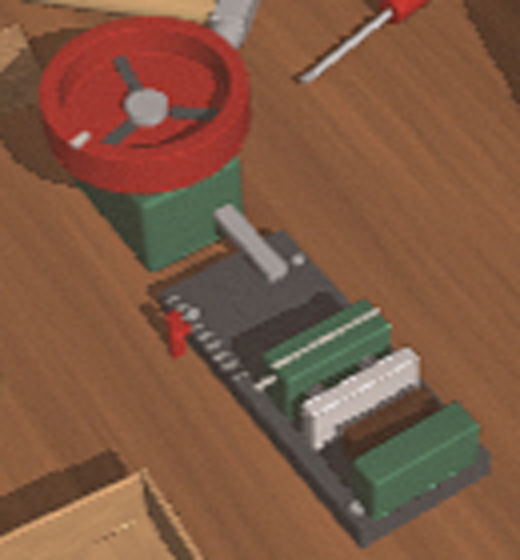

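```bash
python3 - <<'E'
from h import *
f=lambda x,y,z: cast('top',295+x/4.57,215+y/4.57,z).round(1)
g=lambda x,y,z: cast('scene',235+x/4,135+y/4,z).round(1)
print('hub',f(621,190,100),g(147,106,100))
print('pointer',f(232,118,52),g(257,387,52)); print('clip',f(382,106,40),g(176,318,40))
print('bed corners',f(45,142,20),f(450,133,20),f(452,302,20),f(48,310,20))
print('fixedjaw top',f(46,143,60),f(87,143,60),f(87,278,60),f(46,282,60),'scene',g(357,458,60),g(456,402,60),g(480,418,60))
print('pad top',f(157,143,59),f(181,140,59),f(181,278,59),f(157,282,59))
print('carr top',f(207,140,64),f(259,138,64),f(261,278,64),f(207,278,64))
print('mark',f(584,77,116))
E
```

```text
hub [ 510.7 -289.5  100. ] [ 513.5 -283.2  100. ]
pointer [555.3 -76.3  52. ] [556.2 -72.8  52. ]
clip [ 567.1 -163.4   40. ] [ 567.  -158.3   40. ]
bed corners [544.6  30.9  20. ] [ 556.2 -205.4   20. ] [ 456.8 -206.7   20. ] [446.2  26.3  20. ]
fixedjaw top [536.4  29.5  60. ] [537.    6.2  60. ] [459.8   4.2  60. ] [456.9  27.2  60. ] scene [536.4  11.5  60. ] [462.7   8.8  60. ] [457.4  26.8  60. ]
pad top [538.3 -33.5  59. ] [540.4 -47.1  59. ] [461.2 -48.7  59. ] [458.6 -35.3  59. ]
carr top [539.8 -61.7  64. ] [541.7 -91.2  64. ] [461.7 -93.5  64. ] [460.9 -63.2  64. ]
mark [ 570.5 -266.7  116. ]
```

>>> {"fn": "move_arm", "kwargs": {"series": "-1 -0.74 -0.98 0.02 0 0 0;-1 -0.74 -0.98 0.02 0 0 0;-1 -0.74 -0.98 0.02 0 0 0;-1 -0.74 -0.98 0.02 0 0 0;-1 -0.74 -0.98 0.02 0 0 0;-1 -0.74 -0.98 0.02 0 0 0;-1 -0.74 -0.98 0.02 0 0 0;-1 -0.74 -0.98 0.02 0 0 0;-1 -0.74 -0.98 0.02 0 0 0;-1 -0.74 -0.98 0.02 0 0 0;-1 -0.74 -0.98 0.02 0 0 0;-1 -0.74 -0.98 0.02 0 0 0;-1 -0.74 -0.98 0.02 0 0 0;-1 -0.74 -0.98 0.02 0 0 0;-1 -0.74 -0.98 0.02 0 0 0;-1 -0.74 -0.98 0.02 0 0 0;-1 -0.74 -0.98 0.02 0 0 0;-1 -0.74 -0.98 0.02 0 0 0;-1 -0.74 -0.98 0.02 0 0 0;-1 -0.74 -0.98 0.02 0 0 0", "grip_force": 40}}

```text
clock: 2.6
eef_pos: [507.4, -380.7, 212.4]
tcp_rot: [-3.141, -0.0, 2.796]
contact_force: [1.1, 0.2, 0.5]
opening: 1.002
```

>>> {"fn": "move_arm", "kwargs": {"series": "0 0 0 0 0 0 10.5;0 0 0 0 0 0 10.5;0 0 0 0 0 0 10.5;0 0 0 0 0 0 10.5;0 0 0 0 0 0 10.5;0 0 0 0 0 0 10.5;0 0 0 0 0 0 10.5;0 0 0 0 0 0 10.5;0 0 0 0 0 0 10.5;0 0 0 0 0 0 10.5;0 0 0 0 0 0 10.5;0 0 0 0 0 0 10.5;0 0 0 0 0 0 10.5;0 0 0 0 0 0 10.5;0 0 0 0 0 0 10.5;0 0 0 0 0 0 10.5"}}

```text
clock: 4.6
eef_pos: [503.8, -382.2, 203.8]
tcp_rot: [-3.137, 0.013, -0.206]
contact_force: [0.2, 0.7, -0.0]
opening: 0.503
```

```bash
cat >> h.py <<'E'
def go(x,y,z=None,yaw=None):
    s=r.sense(); p=s['eef_pos']; M=R.from_euler('xyz',s['tcp_rot']).as_matrix()
    d=M.T@(np.array([x,y,p[2] if z is None else z])-p); dy=0 if yaw is None else np.degrees((yaw-s['tcp_rot'][2]+np.pi)%(2*np.pi)-np.pi)
    print('at',p.round(1),'rpy',np.degrees(s['tcp_rot']).round(2),'-> units',(d/40).round(3),'az total',round(-dy,2),'F',s['contact_force'].round(1),'op',round(s['opening'],3),'t',s['clock'])
def pair(tag,P,w=130,h=110,s=3):
    out=[]
    for n in('top','scene'):
        im=vision.grab_frame(n); np.save(f'pics/{n}_{tag}.npy',im); u=proj(n,P); x0=int(np.clip(u[0]-w/2,0,640-w)); y0=int(np.clip(u[1]-h/2,0,480-h))
        print(n,'off',x0,y0,'scale',s); out.append(cv2.resize(im[y0:y0+h,x0:x0+w],None,fx=s,fy=s,interpolation=cv2.INTER_CUBIC))
    cv2.imwrite(f'pics/{tag}.png',np.hstack(out)[:,:,::-1])
E
python3 - <<'E'
from h import *
go(500.5,-350.5,150,np.radians(-10)); p=r.sense()['eef_pos']; pair('w1',[510,-340,140]);print(proj('top',p),proj('scene',p))
E
```

```text
at [ 503.8 -382.2  203.8] rpy [-179.72    0.73  -11.8 ] -> units [-0.226 -0.752  1.352] az total -1.8 F [ 0.2  0.7 -0. ] op 0.503 t 4.6
top off 389 199 scale 3
scene off 196 82 scale 3
[478.7752152  252.92112709] [253.02724762 108.6856529 ]
```

View pics/w1.png

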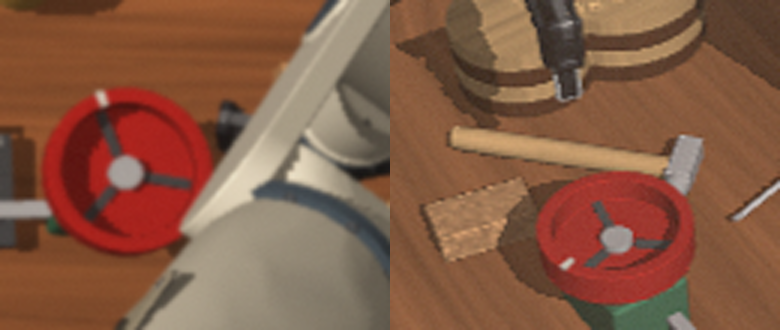

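```bash
python3 - <<'E'
from h import *
p=np.array([503.8,-382.2,203.8]); d=np.array([-.2,-.98,0])
for k in(-28,-21,21): print(k,proj('scene',p+d*k+[0,0,4]))
# scene wheel ellipse, rim top
for n in('scene','top'):
    im=np.load(f'pics/{n}_w1.npy');H=hsv(im)
    m=(((H[...,0]<6)|(H[...,0]>174))&(H[...,1]>150)&(H[...,2]>60)).astype('uint8')
    l,L,st,c=cv2.connectedComponentsWithStats(m)
    i=1+st[1:,4].argmax(); print(n,st[i],c[i])
im=cv2.imread('pics/scene0.png'); 
for P in [(510.5,-287.8,116),(512,-285,116)]:
    print(proj('scene',P),[ (proj('scene',np.array(P)+[70*np.cos(a),70*np.sin(a),0])).round(1) for a in np.radians([0,90,180,270])])
E
```

```text
-28 [255.82377298 113.8043174 ]
-21 [255.06945354 112.19499353]
21 [250.64655158 102.75882983]
scene [ 245  139   53   44 1654] [270.93409915 160.43349456]
top [ 403  228   57   56 2119] [430.28220859 255.60453044]
[271.34416338 155.63880608] [array([247.7, 165.8]), array([284.5, 171.4]), array([294.1, 145.8]), array([259. , 140.8])]
[271.35636372 156.46625249] [array([247.7, 166.6]), array([284.5, 172.3]), array([294.2, 146.6]), array([259. , 141.5])]
```

```bash
python3 - <<'E'
s=open('h.py').read()
s=s.replace("print('at'","T=R.from_euler('xyz',[np.pi,0,s['tcp_rot'][2] if yaw is None else yaw]); print('rotvec deg',np.degrees((R.from_matrix(M).inv()*T).as_rotvec()).round(2)); print('at'")
s=s.replace(",'az total',round(-dy,2)","")
open('h.py','w').write(s)
E
python3 - <<'E'
from h import *
go(500,-350.5,130,np.radians(-10))
E
```

```text
rotvec deg [-0.29  0.73 -1.58]
at [ 503.8 -382.2  203.8] rpy [-179.72    0.73  -11.58] -> units [-0.228 -0.749  1.852] F [ 0.  -0.  -0.3] op 0.501 t 4.7
```

>>> {"fn": "move_arm", "kwargs": {"series": "0 -0.076 -0.25 0.55 -0.3 0.7 -1.6;0 -0.076 -0.25 0.6 0 0 0;0 -0.076 -0.25 0.6 0 0 0;0 0 0 0 0 0 0;0 0 0 0 0 0 0"}}

```text
clock: 5.32
eef_pos: [500.2, -350.9, 132.8]
tcp_rot: [3.141, -0.001, -0.152]
contact_force: [-0.0, 0.3, -0.0]
opening: 0.5
```

```bash
python3 - <<'E'
from h import *
go(500,-350.5,97,np.radians(-10))
E
```

```text
rotvec deg [ 0.06 -0.04  1.32]
at [ 500.2 -350.9  132.8] rpy [ 1.7994e+02 -4.0000e-02 -8.6800e+00] -> units [-0.006 -0.01   0.894] F [-0.   0.3 -0. ] op 0.5 t 5.325
```

>>> {"fn": "move_arm", "kwargs": {"series": "0 0 0 0.3 0 0 1.3;0 0 0 0.3 0 0 0;0 0 0 0.26 0 0 0;0 0 0 0 0 0 0;0.5 0 0 0 0 0 0;0.8 0 0 0 0 0 0;1 0 0 0 0 0 0;1 0 0 0 0 0 0;1 0 0 0 0 0 0"}}

```text
clock: 6.45
eef_pos: [501.1, -350.1, 97.8]
tcp_rot: [-3.14, -0.002, -0.174]
contact_force: [1.0, 0.7, -2.4]
opening: 0.14
```

>>> {"fn": "move_arm", "kwargs": {"series": "1 0.276 -0.024 0 0 0 -10;1 0.276 -0.024 0 0 0 -10;1 0.276 -0.024 0 0 0 -10;1 0.276 -0.024 0 0 0 -10"}}

```text
clock: 6.95
eef_pos: [542.5, -343.2, 97.7]
tcp_rot: [-3.14, -0.0, 0.539]
contact_force: [-1.7, 0.1, -2.1]
opening: 0.142
```

```bash
python3 - <<'E'
from h import *
s=r.sense();p=s['eef_pos'];d=p[:2]-[511,-288];print(p,np.hypot(*d),np.degrees(np.arctan2(d[1],d[0])),np.degrees(s['tcp_rot']),s['contact_force'],s['wrist_torque'],s['opening'])
E
```

```text
[ 542.54120822 -343.21701912   97.73636182] 63.59062051059784 -60.26401664103641 [-1.79884049e+02 -2.65821895e-02  3.08911545e+01] [-1.68301852  0.06522139 -2.12922444] [ 0.03639589  0.24264622 -0.40478008] 0.14186058731981482
```

>>> {"fn": "move_arm", "kwargs": {"series": "1 0.276 -0.024 0 0 0 -10;1 0.276 -0.024 0 0 0 -10;1 0.276 -0.024 0 0 0 -10;1 0.276 -0.024 0 0 0 -10;1 0.276 -0.024 0 0 0 -10;1 0.276 -0.024 0 0 0 -10;1 0.276 -0.024 0 0 0 -10;1 0.276 -0.024 0 0 0 -10;1 0.276 -0.024 0 0 0 -10;1 0.276 -0.024 0 0 0 -10;1 0.276 -0.024 0 0 0 -10;1 0.276 -0.024 0 0 0 -10"}}

```text
clock: 8.45
eef_pos: [541.4, -233.7, 97.8]
tcp_rot: [3.136, 0.004, 2.687]
contact_force: [1.2, -2.6, -3.4]
opening: 0.143
```

```bash
cat >> h.py <<'E'
def wh():
    s=r.sense();p=s['eef_pos'];d=p[:2]-[511,-288];print(p.round(1),'rad',np.hypot(*d).round(1),'phi',np.degrees(np.arctan2(d[1],d[0])).round(1),np.degrees(s['tcp_rot']).round(1),s['contact_force'].round(1),s['wrist_torque'].round(2),s['opening'],'q',s['qpos'].round(2))
E
python3 - <<'E'
from h import *
wh(); pair('v1',[510,-140,60])
E
```

```text
[ 541.4 -233.7   97.8] rad 62.2 phi 60.8 [179.7   0.3 153.9] [ 1.2 -2.6 -3.4] [-0.39  0.17 -0.41] 0.14346275566454775 q [-0.41  0.45  1.82  0.01  0.86 -1.53]
top off 305 203 scale 3
scene off 236 149 scale 3
```

View pics/v1.png

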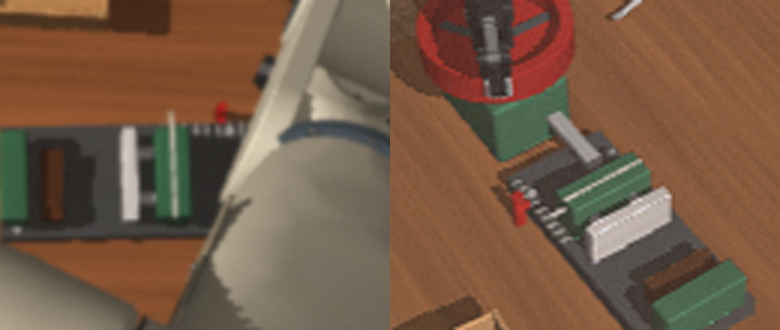

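```bash
cat >> h.py <<'E'
def gapm(pt,cl,n='top',yaw=0.04):
    a=cast(n,*pt,52);b=cast(n,*cl,40);d=(b-a)[:2];e=d@[-np.sin(yaw),np.cos(yaw)];print(n,a.round(1),b.round(1),'dy',e.round(1),'deg',np.degrees(e/15).round(1))
E
python3 - <<'E'
from h import *
gapm((305+171/3,203+113/3),(305+221/3,203+104/3))
gapm((236+(559-390)/3,149+213/3),(236+(519-390)/3,149+191/3),'scene')
E
```

```text
top [ 556.8 -118.7   52. ] [ 568.5 -163.6   40. ] dy -45.3 deg -173.0
scene [ 551.6 -114.7   52. ] [ 564.  -163.7   40. ] dy -49.5 deg -188.9
```

>>> {"fn": "move_arm", "kwargs": {"series": "0.3 0 0 0 0 0 0;0 0 0 0 0 0 0;0 0 0 0 0 0 0;0 0 0 -0.4 0 0 0;0 0 0 -0.5 0 0 0;0 0 0 0 0 0 10.6;0 0 0 0 0 0 10.6;0 0 0 0 0 0 10.6;0 0 0 0 0 0 10.6;0 0 0 0 0 0 10.6;0 0 0 0 0 0 10.6;0 0 0 0 0 0 10.6;0 0 0 0 0 0 10.6;0 0 0 0 0 0 10.6;0 0 0 0 0 0 10.6;0 0 0 0 0 0 10.6;0 0 0 0 0 0 10.6;0 0 0 0 0 0 10.6;0 0 0 0 0 0 10.6;0 0 0 0 0 0 10.6"}}

```text
clock: 11.05
eef_pos: [548.7, -238.9, 157.1]
tcp_rot: [3.139, -0.025, -0.143]
contact_force: [0.4, 0.7, 0.4]
opening: 0.499
```

```bash
python3 - <<'E'
from h import *
wh()
go(541.8,-232.5,110,np.radians(61-90))
E
```

```text
[ 548.7 -238.9  157.1] rad 62.0 phi 52.5 [179.8  -1.4  -8.2] [0.4 0.7 0.4] [-0.01  0.01 -0.03] 0.49855324110196286 q [-0.42  0.38  1.78  0.01  0.96  1.3 ]
rotvec deg [-0.11 -1.44 20.81]
at [ 548.7 -238.9  157.1] rpy [179.85  -1.43  -8.19] -> units [-0.224 -0.136  1.171] F [0.4 0.7 0.4] op 0.499 t 11.05
```

>>> {"fn": "move_arm", "kwargs": {"series": "0 -0.1 -0.08 0.1 0 -0.7 10.4;0 -0.12 -0.06 0.1 0 -0.7 10.4;0 0 0 0 0 0 0;0 0 0 0 0 0 0"}}

```text
clock: 11.55
eef_pos: [543.2, -232.3, 153.4]
tcp_rot: [-3.139, -0.005, -0.513]
contact_force: [-0.4, 0.5, -0.2]
opening: 0.499
```

```bash
python3 - <<'E'
from h import *
wh()
go(541.8,-232.5,97,np.radians(61-90))
E
```

```text
[ 543.2 -232.3  153.4] rad 64.4 phi 60.0 [-179.9   -0.3  -29.4] [-0.4  0.5 -0.2] [-0.05 -0.05 -0.04] 0.4991900122483074 q [-0.41  0.38  1.78  0.    0.97  1.67]
rotvec deg [-0.13 -0.3  -0.39]
at [ 543.2 -232.3  153.4] rpy [-179.87   -0.3   -29.39] -> units [-0.035  0.025  1.41 ] F [-0.4  0.5 -0.2] op 0.499 t 11.55
```

>>> {"fn": "move_arm", "kwargs": {"series": "0 -0.03 0.02 0.4 0 0 -0.4;0 0 0 0.4 0 0 0;0 0 0 0.4 0 0 0;0 0 0 0.2 0 0 0;0 0 0 0 0 0 0;0.5 0 0 0 0 0 0;0.8 0 0 0 0 0 0;1 0 0 0 0 0 0;1 0 0 0 0 0 0;1 0 0 0 0 0 0;1 -0.276 0.024 0 0 0 -10;1 -0.276 0.024 0 0 0 -10;1 -0.276 0.024 0 0 0 -10"}}

```text
clock: 13.18
eef_pos: [512.1, -226.6, 93.0]
tcp_rot: [3.137, -0.01, 0.038]
contact_force: [1.3, -3.0, -5.3]
opening: 0.145
```

```bash
python3 - <<'E'
from h import *
wh()
E
```

```text
[ 512.1 -226.6   93. ] rad 61.4 phi 89.0 [179.8  -0.6   2.2] [ 1.3 -3.  -5.3] [-0.26 -0.01 -0.36] 0.1452231979492275 q [-0.42  0.42  1.89  0.    0.82  1.11]
```

>>> {"fn": "move_arm", "kwargs": {"series": "1 -0.276 0.02 -0.03 0 0 -10;1 -0.276 0.022 -0.03 0 0 -10;1 -0.276 0.024 0 0 0 -10;1 -0.276 0.024 0 0 0 -10;1 -0.276 0.024 0 0 0 -10;1 -0.276 0.024 0 0 0 -10;1 -0.276 0.024 0 0 0 -10;1 -0.276 0.024 0 0 0 -10;1 -0.276 0.024 0 0 0 -10;1 -0.276 0.024 0 0 0 -10;1 -0.276 0.024 0 0 0 -10;1 0 0 0 0 0 0"}}

```text
clock: 14.68
eef_pos: [455.2, -313.6, 93.0]
tcp_rot: [3.131, 0.0, 2.005]
contact_force: [3.2, -3.1, -7.7]
opening: 0.143
```

```bash
python3 - <<'E'
from h import *
wh(); pair('v2',[540,-150,60],80,70,4.8)
E
```

```text
[ 455.2 -313.6   93. ] rad 61.4 phi -155.3 [179.4   0.  114.9] [ 3.2 -3.1 -7.7] [-0.54  0.03  0.08] 0.14260947455425113 q [-0.61  0.41  1.9   0.01  0.82 -1.06]
top off 334 211 scale 4.8
scene off 249 172 scale 4.8
```

View pics/v2.png

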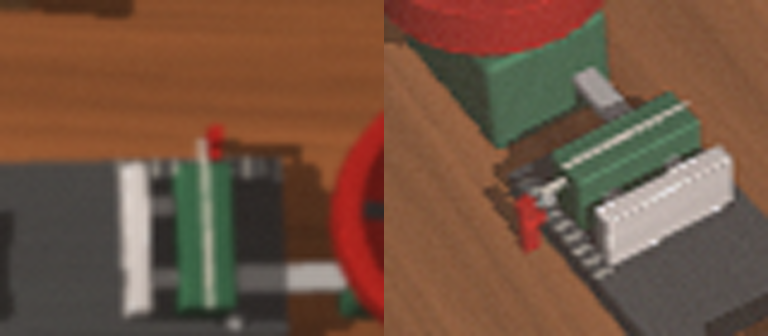

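```bash
python3 - <<'E'
from h import *
gapm((334+203/4.8,211+142/4.8),(334+215/4.8,211+129/4.8))
gapm((249+(545-384)/4.8,172+190/4.8),(249+(528-384)/4.8,172+199/4.8),'scene')
im=np.load('pics/top_v2.npy')
print(im[236:246,370:384].sum(2)); print((im[236:246,370:384,0].astype(int)-im[236:246,370:384,1]))
E
```

```text
top [ 558.  -156.2   52. ] [ 568.  -163.9   40. ] dy -8.2 deg -31.2
scene [ 558.7 -152.6   52. ] [ 565.3 -161.4   40. ] dy -9.1 deg -34.6
[[275 275 271 277 272 270 270 268 262 265 264 266 266 267]
 [274 279 276 278 277 276 268 254 255 253 260 273 273 271]
 [275 279 277 280 280 278 271 239 236 246 262 275 280 281]
 [268 269 276 274 283 305 291 237 228 228 242 256 256 264]
 [272 271 275 276 312 385 377 267 200 183 181 189 190 205]
 [276 270 275 281 319 401 401 273 174 158 161 157 163 166]
 [283 283 284 289 329 406 420 285 221 212 181 174 162 168]
 [298 281 278 290 325 411 443 305 227 220 200 203 190 186]
 [328 274 249 271 293 388 465 330 210 193 195 203 192 192]
 [354 290 230 233 244 331 440 348 236 209 206 199 180 187]]
[[ 59  59  60  58  58  59  60  64  73  73  68  60  58  58]
 [ 60  60  60  59  59  59  66  85 110 114  91  67  61  59]
 [ 60  60  61  59  61  62  71 103 130 130  99  69  61  60]
 [ 58  59  60  60  57  56  69 106 129 124  94  64  56  57]
 [ 57  60  59  57  52  41  47  86 108  97  70  46  40  44]
 [ 60  60  60  59  51  38  39  72  92  80  52  36  34  35]
 [ 61  60  60  59  52  38  37  78 119 109  57  34  31  31]
 [ 50  52  52  51  45  32  30  64 112 102  49  28  24  22]
 [ 17  13  13  12  10  10  14  23  38  31  10   5   7  10]
 [ -1 -19 -28 -27 -25 -14  -4 -11 -22 -27 -28 -22  -4   4]]
```

>>> {"fn": "move_arm", "kwargs": {"series": "1 -0.29 0.02 -0.04 0 0 -10.6;1 -0.29 0.02 -0.04 0 0 -10.6;1 -0.29 0.02 0 0 0 -10.6;1 0 0 0 0 0 0"}}

```text
clock: 15.28
eef_pos: [476.1, -339.4, 93.1]
tcp_rot: [3.133, 0.005, 2.554]
contact_force: [4.6, -4.4, -6.1]
opening: 0.139
```

```bash
python3 - <<'E'
from h import *
wh()
im=vision.grab_frame('top'); np.save('pics/top_v3.npy',im)
print(im[235:244,372:386].sum(2)); print((im[235:244,372:386,0].astype(int)-im[235:244,372:386,1]))
sc=vision.grab_frame('scene'); np.save('pics/scene_v3.npy',sc)
v=np.array([-np.sin(.04),np.cos(.04),0]);
crop(sc,255,190,60,50,8,'v3.png')
E
```

```text
[ 476.1 -339.4   93.1] rad 62.1 phi -124.1 [179.5   0.3 146.3] [ 4.6 -4.4 -6.1] [-0.66 -0.14  0.01] 0.1392455973369981 q [-0.63  0.45  1.83  0.01  0.85 -1.62]
[[257 256 256 259 256 261 253 256 251 254 253 249 251 250]
 [270 266 271 265 265 260 258 254 259 260 262 262 263 260]
 [269 271 266 274 267 251 242 245 255 265 271 268 265 268]
 [273 274 270 275 260 233 229 245 260 267 279 277 276 279]
 [272 267 268 260 239 230 262 284 256 254 256 259 270 275]
 [268 269 263 250 220 239 329 376 261 186 183 207 239 254]
 [272 272 268 258 224 241 370 449 282 165 153 165 181 180]
 [274 274 277 267 236 243 386 478 298 176 168 156 159 174]
 [270 281 276 264 244 251 378 477 327 218 183 174 198 234]]
[[ 55  56  56  56  56  57  58  56  55  56  55  56  55  55]
 [ 57  56  57  57  59  64  72  72  67  60  59  57  56  55]
 [ 60  58  58  59  65  84 111 112  91  65  58  58  58  57]
 [ 60  58  60  61  72 101 127 125  97  67  58  59  60  60]
 [ 58  59  60  62  76 104 110 102  86  63  55  58  60  62]
 [ 58  58  58  58  71  87  63  46  50  45  40  43  52  56]
 [ 59  59  58  60  67  78  48  21  27  33  33  33  38  39]
 [ 61  59  61  59  68  86  63  25  24  30  30  31  31  31]
 [ 50  51  50  51  58  72  59  24  20  24  21  21  21  23]]
```

View pics/v3.png

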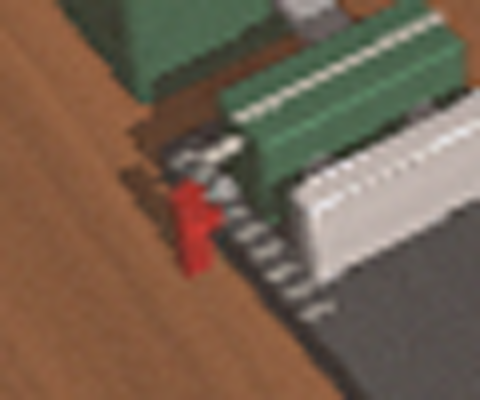

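```bash
python3 - <<'E'
from h import *
for y in(.03,.045): gapm((378.75,240.3),(378.45,238),yaw=y)
gapm((255+208/8,190+158/8),(255+187/8,190+186/8),'scene')
# clip visible corner in scene and pointer: project expected pointer tip & clip for aligned
E
```

```text
top [ 559.  -162.6   52. ] [ 567.6 -163.    40. ] dy -0.7 deg -2.6
top [ 559.  -162.6   52. ] [ 567.6 -163.    40. ] dy -0.8 deg -3.1
scene [ 558.9 -160.1   52. ] [ 566.3 -162.9   40. ] dy -3.0 deg -11.6
```

>>> {"fn": "move_arm", "kwargs": {"series": "1 -0.125 0.006 -0.03 0 0 -4.5;1 0 0 -0.03 0 0 0;0.3 0 0 0 0 0 0;0 0 0 0 0 0 0;0 0 0 0 0 0 0;0 0 0 -0.6 0 0 0;0 0 0 -0.8 0 0 0;-0.5 0 0 -0.8 0 0 0;-1 0 0 0 0 0 0"}}

```text
clock: 16.5
eef_pos: [478.7, -339.9, 185.8]
tcp_rot: [3.133, 0.004, 2.613]
contact_force: [-0.1, 0.2, 0.3]
opening: 0.9
```

```bash
python3 - <<'E'
from h import *
wh()
im=vision.grab_frame('top'); np.save('pics/top_v4.npy',im)
a=cv2.resize(im[190:330,165:410],None,fx=3.2,fy=3.2,interpolation=cv2.INTER_CUBIC); cv2.imwrite('pics/v4.png',a[:,:,::-1])
print(im[239:243,374:383].sum(2),(im[235:240,374:383,0].astype(int)-im[235:240,374:383,1]))
E
```

```text
[ 478.7 -339.9  185.8] rad 61.1 phi -121.9 [179.5   0.3 149.7] [-0.1  0.2  0.3] [-0.04 -0.04 -0.02] 0.8999847529063394 q [-0.63  0.34  1.76  0.01  1.04 -1.67]
[[275 261 242 223 262 317 276 256 257]
 [266 252 220 216 323 437 320 207 187]
 [273 257 220 205 330 469 333 182 155]
 [276 269 237 220 355 472 338 201 166]] [[ 56  58  59  58  58  58  56  58  55]
 [ 58  58  61  64  73  73  67  61  58]
 [ 59  61  66  85 111 112  91  68  60]
 [ 60  62  72 103 129 127 101  70  59]
 [ 59  63  78 111 113  94  83  62  56]]
```

View pics/v4.png

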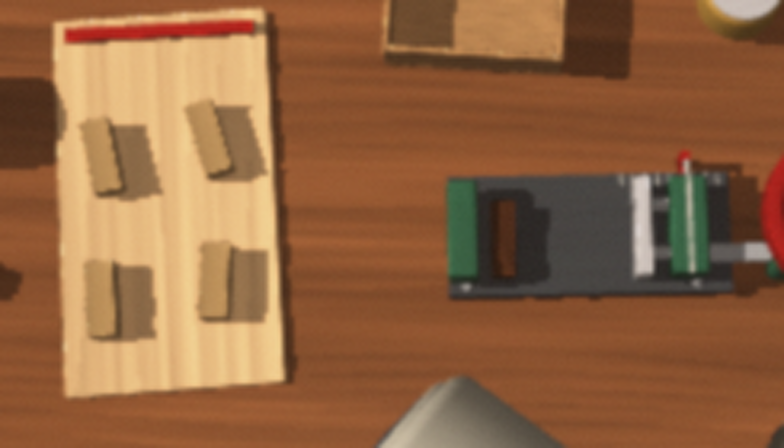

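Pointer and clip both sit at top column ≈379, so they are lined up. The offcut is at about (322,264), and the four blocks are unmoved. Next I measure the offcut, box and blocks.

```bash
cat >> h.py <<'E'
def blobs(im,m,z,lo,hi,tag,n='top',show=True):
    m=cv2.morphologyEx(m.astype('uint8'),cv2.MORPH_OPEN,np.ones((2,2),np.uint8)); c,_=cv2.findContours(m,cv2.RETR_EXTERNAL,cv2.CHAIN_APPROX_NONE); o=[]
    for q in c:
        a=cv2.contourArea(q)
        if not lo<a<hi: continue
        P=np.array([cast(n,*p,z)[:2] for p in q.reshape(-1,2)],np.float32)
        (cx,cy),(w,h),an=cv2.minAreaRect(P)
        if w<h: w,h,an=h,w,an+90
        an=(an+90)%180-90
        px=q.reshape(-1,2).mean(0); print(tag,'px',px.round(1),'c',round(cx,1),round(cy,1),'size',round(w,1),round(h,1),'longaxis deg',round(an,1)); o.append((cx,cy,an))
    return o
E
python3 - <<'E'
from h import *
im=np.load('pics/top_v4.npy');H=hsv(im)
for y,x in [(240,195),(240,198),(243,196),(285,196),(205,220),(262,322),(262,319),(262,325),(240,203)]: print((x,y),im[y,x],H[y,x])
print(H[284,184:210].tolist())
print(H[264,304:335].tolist())
E
```

```text
(195, 240) [183 140  87] [ 17 134 183]
(198, 240) [188 144  89] [ 17 134 188]
(196, 243) [185 142  88] [ 17 134 185]
(196, 285) [186 142  88] [ 17 134 186]
(220, 205) [234 192 133] [ 18 110 234]
(322, 262) [78 43 26] [ 10 170  78]
(319, 262) [48 30 21] [ 10 143  48]
(325, 262) [73 43 30] [  9 150  73]
(203, 240) [134 101  68] [ 15 126 134]
[[14, 137, 186], [16, 121, 215], [16, 117, 224], [17, 116, 226], [17, 114, 228], [17, 112, 229], [16, 116, 225], [17, 121, 207], [16, 131, 185], [16, 132, 180], [17, 134, 184], [17, 135, 185], [17, 135, 187], [17, 135, 189], [17, 132, 191], [17, 137, 183], [16, 136, 158], [16, 134, 110], [15, 130, 110], [15, 124, 136], [15, 125, 143], [16, 126, 144], [15, 126, 140], [15, 125, 139], [15, 125, 137], [15, 123, 135]]
[[18, 130, 112], [53, 84, 103], [66, 103, 104], [67, 107, 100], [67, 100, 99], [67, 99, 98], [67, 101, 96], [67, 102, 95], [67, 101, 91], [66, 89, 77], [54, 50, 51], [13, 41, 44], [9, 40, 45], [12, 57, 45], [13, 104, 44], [11, 146, 49], [11, 166, 57], [11, 172, 71], [10, 166, 77], [10, 169, 77], [10, 163, 78], [9, 157, 73], [9, 95, 51], [8, 46, 44], [15, 46, 44], [9, 40, 45], [13, 40, 45], [13, 41, 44], [10, 34, 45], [10, 34, 45], [13, 38, 47]]
```

```bash
python3 - <<'E'
from h import *
im=np.load('pics/top_v4.npy');H=hsv(im).astype(int)
m=np.zeros(H.shape[:2],bool); m[235:290,314:340]=1
o=blobs(im,m&(H[...,0]<16)&(H[...,1]>90),44,100,900,'offcut')
m[:]=0; m[200:310,184:250]=1
b=blobs(im,m&(H[...,1]>126)&(H[...,2]>165)&(H[...,2]<203),32,80,600,'block')
m[:]=0; m[235:295,300:316]=1
f=blobs(im,m&(H[...,0]>50)&(H[...,0]<75)&(H[...,1]>80),60,100,900,'fixed')
m[:]=0; m[235:295,355:372]=1
blobs(im,m&(H[...,1]<60)&(H[...,2]>120),59,100,900,'pad')
m[:]=0; m[235:295,372:395]=1
blobs(im,m&(H[...,0]>50)&(H[...,0]<85)&(H[...,1]>60),64,100,1200,'carr')
# box inner
E
```

```text
offcut px [327.5 287. ] c 435.0 -31.4 size 64.8 18.2 longaxis deg -88.6
offcut px [322.8 265. ] c 491.2 -18.4 size 63.3 20.9 longaxis deg 1.4
offcut px [327.5 240.5] c 556.5 -28.7 size 65.8 24.1 longaxis deg -88.5
block px [196.7 283.6] c 434.7 308.5 size 58.2 20.8 longaxis deg 3.7
block px [232.4 277.8] c 452.6 217.1 size 58.5 21.4 longaxis deg -0.2
block px [196.9 238.7] c 554.0 316.6 size 59.2 22.1 longaxis deg 13.8
block px [230.6 233.3] c 571.3 228.7 size 58.3 22.4 longaxis deg 17.7
fixed px [310.1 262.5] c 494.4 15.5 size 75.9 20.7 longaxis deg 1.7
pad px [366.2 261. ] c 502.3 -130.4 size 79.0 16.3 longaxis deg 3.1
carr px [377.2 261.4] c 502.0 -156.8 size 78.7 15.1 longaxis deg 3.3
```

```bash
python3 - <<'E'
from h import *
from scipy.optimize import least_squares
Q=np.array([(501.1,-350.1),(542.5,-343.2),(541.4,-233.7),(512.1,-226.6),(455.2,-313.6),(476.1,-339.4)])
s=least_squares(lambda c:np.hypot(*(Q-c[:2]).T)-c[2],[511,-288,63]);print(s.x,s.fun.round(1))
im=np.load('pics/top_v4.npy').astype(float);g=im[...,0]
def edge(cols,r0,r1,z,sgn):
    P=[]
    for c in cols:
        d=sgn*np.diff(cv2.GaussianBlur(g,(5,3),0)[r0:r1,c]); k=d.argmax()
        if 0<k<len(d)-1: k=k+.5*(d[k-1]-d[k+1])/(d[k-1]-2*d[k]+d[k+1])
        P.append(cast('top',c,r0+k+.5,z)[:2])
    P=np.array(P); a=np.polyfit(P[:,1],P[:,0],1); e=P[:,0]-np.polyval(a,P[:,1]); k=abs(e)<2; a=np.polyfit(P[k,1],P[k,0],1); return a,k.sum(),len(k),e[k].std(),np.polyval(a,[0,-73,-150])
print('upper',edge(range(318,355),236,252,20,-1)); print('lower',edge(range(318,388),275,290,20,1))
print('lower z0',edge(range(318,388),275,290,0,1))
E
```

```text
[ 512.31644242 -288.80408123   62.25399604] [ 0.1 -0.   0.1 -0.   0.  -0. ]
upper (array([-4.47586197e-02,  5.49209649e+02]), np.int64(37), 37, np.float64(0.15590869554084397), array([549.20964901, 552.47702826, 555.92344198]))
lower (array([-4.32188987e-02,  4.45322294e+02]), np.int64(70), 70, np.float64(0.5263285718219447), array([445.32229445, 448.47727405, 451.80512926]))
lower z0 (array([-4.32188987e-02,  4.47867760e+02]), np.int64(70), 70, np.float64(0.5331236399751458), array([447.86776005, 451.02273965, 454.35059486]))
```

>>> {"fn": "move_arm", "kwargs": {"series": "-1 0 0 0 0 0 9.6;-1 0 0 0 0 0 9.6;-1 0 0 0 0 0 9.6;-1 0 0 0 0 0 9.6;-1 0 0 0 0 0 9.6;-1 0 0 0 0 0 9.6;-1 0.9 0 0 0 0 0;-1 0.9 0 0 0 0 0;-1 0.9 0 0 0 0 0;-1 0.9 0 0 0 0 0;-1 0.9 0 0 0 0 0;-1 0.9 0 0 0 0 0;-1 0.9 0 0 0 0 0;-1 0.9 0 0 0 0 0;-1 0.6 0 0.4 0 0 0;-1 0 0 0.4 0 0 0;-1 0 0 0 0 0 0"}}

```text
clock: 18.68
eef_pos: [465.5, -10.7, 138.1]
tcp_rot: [-3.122, -0.019, 1.566]
contact_force: [-0.6, -0.4, -0.0]
opening: 0.999
```

```bash
python3 - <<'E'
from h import *
go(491.5,-18.5,60,np.radians(92.3))
E
```

```text
rotvec deg [-1.09 -1.11 -2.56]
at [465.5 -10.7 138.1] rpy [-178.89   -1.08   89.73] -> units [-0.228  0.688  1.935] F [-0.6 -0.4 -0. ] op 0.999 t 18.675
```

>>> {"fn": "move_arm", "kwargs": {"series": "-1 -0.1 0.35 0.3 -1.1 -1.1 -2.6;-1 -0.11 0.34 0.5 0 0 0;-1 0 0 0.6 0 0 0;-1 0 0 0.5 0 0 0;-1 0 0 0 0 0 0"}}

```text
clock: 19.3
eef_pos: [493.8, -20.0, 60.4]
tcp_rot: [3.141, 0.0, 1.61]
contact_force: [-0.5, -0.6, 0.5]
opening: 0.999
```

```bash
python3 - <<'E'
from h import *
go(491.5,-18.5,24,np.radians(92.3)); pair('o1',[495,-20,50],80,70,4.8)
E
```

```text
rotvec deg [ 0.01  0.02 -0.07]
at [493.8 -20.   60.4] rpy [1.7999e+02 2.0000e-02 9.2230e+01] -> units [ 0.04  -0.056  0.909] F [-0.5 -0.6  0.5] op 0.999 t 19.3
top off 283 228 scale 4.8
scene off 291 200 scale 4.8
```

View pics/o1.png

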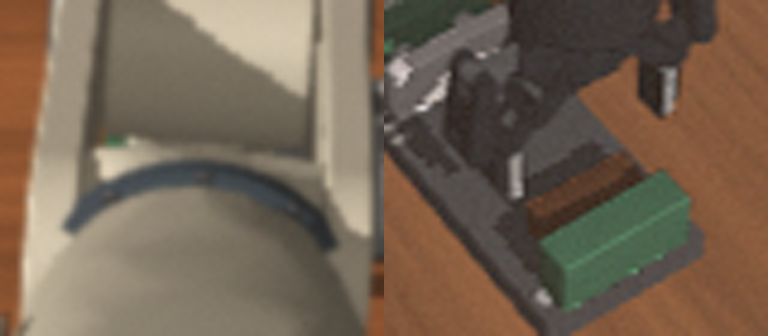

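The scene crop shows the fingers either side of the offcut's ends, (515,190) and (660,100), clear of the green jaw.

>>> {"fn": "move_arm", "kwargs": {"series": "-1 0.02 -0.03 0.3 0 0 0;-1 0.02 -0.02 0.3 0 0 0;-1 0 0 0.3 0 0 0;-1 0 0 0 0 0 0;-0.6 0 0 0 0 0 0;-0.3 0 0 0 0 0 0;0 0 0 0 0 0 0;1 0 0 0 0 0 0;1 0 0 0 0 0 0", "grip_force": 40}}

```text
clock: 20.52
eef_pos: [494.3, -18.5, 25.7]
tcp_rot: [3.135, 0.001, 1.61]
contact_force: [0.1, 0.1, -0.2]
opening: 0.712
```

```bash
python3 - <<'E'
from h import *
go(491.5,-18.5,24,np.radians(92.3))
t=np.load('pics/top_v4.npy'); print('box',[cast('top',*p,50).round() for p in [(286,167),(342,168),(342,211),(285,208)]])
E
```

```text
rotvec deg [ 0.35  0.05 -0.07]
at [494.3 -18.5  25.7] rpy [1.7965e+02 5.0000e-02 9.2230e+01] -> units [ 0.003 -0.071  0.041] F [ 0.1  0.1 -0.2] op 0.712 t 20.525
box [array([753.,  87.,  50.]), array([755., -63.,  50.]), array([636., -65.,  50.]), array([640.,  86.,  50.])]
```

>>> {"fn": "move_arm", "kwargs": {"series": "1 0 0 -0.3 0 0 0;1 0 0 -0.6 0 0 0;1 0 0 -0.8 0 0 0;1 0 0 -0.8 0 0 0;1 0 -0.8 0 0 0 0;1 0 -0.9 0 0 0 0;1 0.2 -0.9 0 0 0 0;1 0.2 -0.9 0 0 0 0;1 0.2 -0.9 0 0 0 0;1 0.2 -0.6 0 0 0 0;1 0 0 0 0 0 10;1 0 0 0 0 0 10;1 0 0 0 0 0 10;1 0 0 0 0 0 10;1 0 0 0 0 0 10;1 0 0 0 0 0 10;1 0 0 0 0 0 10;1 0 0 0 0 0 10;1 0 0 0 0 0 10;1 0 0 0 0 0 0"}}

```text
clock: 23.02
eef_pos: [288.2, 6.3, 139.1]
tcp_rot: [3.141, -0.024, -0.011]
contact_force: [-0.1, -0.7, -0.1]
opening: 0.711
```

```bash
python3 - <<'E'
from h import *
go(696,10,30,np.radians(2))
E
```

```text
rotvec deg [ 0.06 -1.35 -2.62]
at [288.2   6.3 139.1] rpy [179.97  -1.35  -0.62] -> units [10.127 -0.204  2.967] F [-0.1 -0.7 -0.1] op 0.711 t 23.025
```

>>> {"fn": "move_arm", "kwargs": {"series": "1 0.84 -0.02 0 0 -1.3 -2.6;1 0.84 -0.02 0 0 0 0;1 0.84 -0.02 0 0 0 0;1 0.84 -0.02 0 0 0 0;1 0.84 -0.02 0 0 0 0;1 0.84 -0.02 0 0 0 0;1 0.84 -0.02 0 0 0 0;1 0.84 -0.02 0 0 0 0;1 0.84 -0.02 0 0 0 0;1 0.84 0 0 0 0 0;1 0.84 0 0 0 0 0;1 0.6 0 0 0 0 0;1 0 0 0 0 0 0"}}

```text
clock: 24.65
eef_pos: [692.2, 37.3, 143.9]
tcp_rot: [3.14, -0.002, 0.099]
contact_force: [-1.3, -0.3, -0.5]
opening: 0.714
```

```bash
python3 - <<'E'
from h import *
go(696,10,30,np.radians(2))
E
```

```text
rotvec deg [ 0.07 -0.12  3.66]
at [692.2  37.3 143.9] rpy [ 1.7993e+02 -1.1000e-01  5.6600e+00] -> units [0.022 0.686 2.849] F [-1.3 -0.3 -0.5] op 0.714 t 24.65
```

>>> {"fn": "move_arm", "kwargs": {"series": "1 0.02 0.35 0.3 0 0 3.6;1 0 0.34 0.6 0 0 0;1 0 0 0.6 0 0 0;1 0 0 0.6 0 0 0;1 0 0 0.6 0 0 0;1 0 0 0 0 0 0;-0.6 0 0 0 0 0 0;-0.7 0 0 0 0 0 0;-0.7 0 0 0 0 0 0;-0.7 0 0 -0.6 0 0 0;-0.7 0 0 -0.8 0 0 0;-0.7 0 0 -0.8 0 0 0;-0.7 0 0 -0.8 0 0 0;-1 0 0 0 0 0 0"}}

```text
clock: 26.4
eef_pos: [690.6, 8.9, 164.8]
tcp_rot: [3.14, -0.005, 0.055]
contact_force: [0.0, -0.0, 0.6]
opening: 1.0
```

```bash
python3 - <<'E'
from h import *
go(452.6,217.1,110,np.radians(90))
E
```

```text
rotvec deg [  0.26  -0.15 -86.86]
at [690.6   8.9 164.8] rpy [179.92  -0.27   3.14] -> units [-5.662 -5.525  1.336] F [ 0.  -0.   0.6] op 1.0 t 26.4
```

>>> {"fn": "move_arm", "kwargs": {"series": "-1 -0.5 -0.5 0 0 0 -9.65;-1 -0.1 -0.1 0 0 0 -9.65;-1 0 0 0 0 0 -9.65;-1 0 0 0 0 0 -9.65;-1 0 0 0 0 0 -9.65;-1 0 0 0 0 0 -9.65;-1 0 0 0 0 0 -9.65;-1 0 0 0 0 0 -9.65;-1 0 0 0 0 0 -9.65;-1 0.6 -0.7 0 0 0 0;-1 0.6 -0.7 0 0 0 0;-1 0.6 -0.7 0 0 0 0;-1 0.6 -0.7 0 0 0 0;-1 0.6 -0.7 0 0 0 0;-1 0.6 -0.7 0 0 0 0;-1 0.6 -0.7 0 0 0 0;-1 0 0 0 0 0 0"}}

```text
clock: 28.52
eef_pos: [446.1, 191.9, 154.0]
tcp_rot: [-3.134, 0.002, 1.624]
contact_force: [0.3, -0.2, -0.0]
opening: 1.001
```

```bash
python3 - <<'E'
from h import *
im=vision.grab_frame('top'); cv2.imwrite('pics/t5.png',im[:,:,::-1]);np.save('pics/top_t5.npy',im)
sc=vision.grab_frame('scene'); np.save('pics/scene_t5.npy',sc)
a=sc[200:430,200:500]; cv2.imwrite('pics/s5.png',cv2.resize(a,None,fx=2.6,fy=2.6,interpolation=cv2.INTER_CUBIC)[:,:,::-1])
go(453.5,216,60,np.radians(90))
E
```

```text
rotvec deg [-0.34  0.13  2.97]
at [448.2 191.3 154.3] rpy [-1.7965e+02  1.3000e-01  9.2980e+01] -> units [0.616 0.178 2.356] F [ 0.8 -0.1  0.8] op 0.999 t 28.625
```

View pics/s5.png

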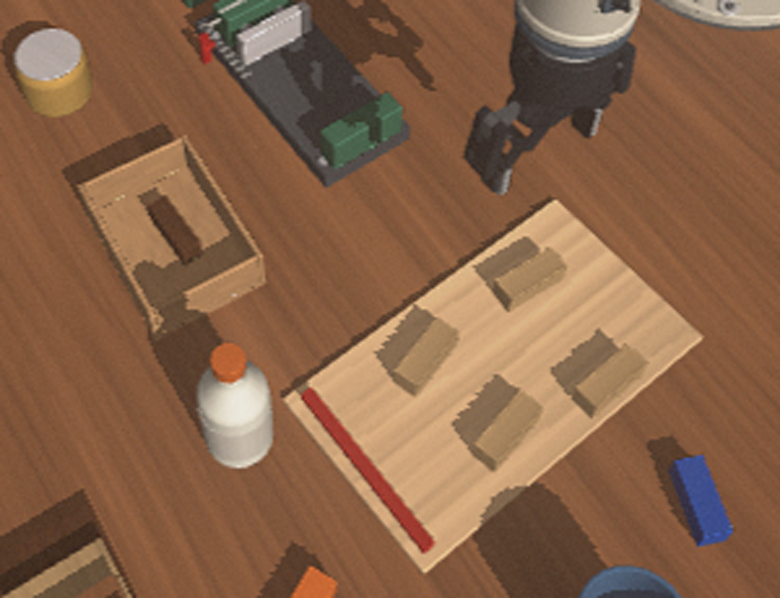

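The offcut lies in the scrap box at (175,228), and the four blocks are undisturbed at (525,275), (425,355), (605,370) and (505,425). Next is the first block.

>>> {"fn": "move_arm", "kwargs": {"series": "-1 0.3 0.09 0.3 -0.3 0 3;-1 0.3 0.09 0.6 0 0 0;-1 0 0 0.7 0 0 0;-1 0 0 0.6 0 0 0;-1 0 0 0 0 0 0"}}

```text
clock: 29.25
eef_pos: [461.2, 213.5, 63.8]
tcp_rot: [3.138, 0.002, 1.565]
contact_force: [1.4, -0.4, 0.9]
opening: 1.002
```

```bash
python3 - <<'E'
from h import *
go(453.5,216,13,np.radians(90))
E
```

```text
rotvec deg [ 0.22  0.09 -0.36]
at [461.2 213.5  63.8] rpy [1.7978e+02 9.0000e-02 8.9640e+01] -> units [ 0.063 -0.197  1.269] F [ 1.4 -0.4  0.9] op 1.002 t 29.25
```

>>> {"fn": "move_arm", "kwargs": {"series": "-1 0.06 -0.2 0.3 0 0 -0.4;-1 0 0 0.4 0 0 0;-1 0 0 0.4 0 0 0;-1 0 0 0.15 0 0 0;-1 0 0 0 0 0 0;-0.6 0 0 0 0 0 0;-0.3 0 0 0 0 0 0;0 0 0 0 0 0 0;1 0 0 0 0 0 0;1 0 0 0 0 0 0"}}

```text
clock: 30.5
eef_pos: [455.7, 216.4, 13.2]
tcp_rot: [3.134, -0.0, 1.571]
contact_force: [0.4, 0.5, -0.0]
opening: 0.713
```

```bash
python3 - <<'E'
from h import *
go(453.5,216,13,np.radians(90))
E
```

```text
rotvec deg [ 0.46 -0.02  0.02]
at [455.7 216.4  13.2] rpy [ 1.7954e+02 -2.0000e-02  9.0020e+01] -> units [-0.01  -0.054  0.005] F [ 0.4  0.5 -0. ] op 0.713 t 30.5
```

>>> {"fn": "move_arm", "kwargs": {"series": "1 0 0 -0.3 0 0 0;1 0 0 -0.6 0 0 0;1 0 0 -0.8 0 0 0;1 0 0 -0.8 0 0 0;1 -0.5 0.1 0 0 0 0;1 -0.8 0.16 0 0 0 0;1 -0.8 0.16 0 0 0 -2.5;1 -0.8 0.16 0 0 0 0;1 -0.8 0.16 0 0 0 0;1 -0.8 0.16 0 0 0 0;1 -0.7 0.16 0 0 0 0;1 -0.3 0 0 0 0 0;1 0 0 0 0 0 0"}}

```text
clock: 32.12
eef_pos: [506.1, -7.9, 126.6]
tcp_rot: [3.125, -0.001, 1.617]
contact_force: [-0.4, -1.1, -1.7]
opening: 0.714
```

```bash
cat >> h.py <<'E'
def slot(v,z): go(502.5-.044*v,-74+.999*v,z,np.radians(92.5))
E
python3 - <<'E'
from h import *
slot(63,60)
E
```

```text
rotvec deg [ 0.93 -0.08  0.17]
at [506.1  -7.9 126.6] rpy [ 1.7907e+02 -8.0000e-02  9.2670e+01] -> units [-0.073 -0.189  1.661] F [-0.4 -1.1 -1.7] op 0.714 t 32.125
```

>>> {"fn": "move_arm", "kwargs": {"series": "1 -0.07 -0.19 0.3 0.9 0 0;1 0 0 0.6 0 0 0;1 0 0 0.7 0 0 0;1 0 0 0 0 0 0"}}

```text
clock: 32.62
eef_pos: [497.5, -8.5, 60.2]
tcp_rot: [-3.142, -0.001, 1.621]
contact_force: [0.5, 0.8, -1.0]
opening: 0.714
```

```bash
python3 - <<'E'
from h import *
slot(63,26)
E
```

```text
rotvec deg [-0.   -0.08  0.37]
at [497.5  -8.5  60.2] rpy [-1.800e+02 -8.000e-02  9.287e+01] -> units [-0.068  0.053  0.855] F [ 0.5  0.8 -1. ] op 0.714 t 32.625
```

>>> {"fn": "move_arm", "kwargs": {"series": "1 -0.065 0.05 0.2 0 0 0.4;1 0 0 0.3 0 0 0;1 0 0 0.2 0 0 0;1 0 0 0 0 0 0"}}

```text
clock: 33.12
eef_pos: [498.9, -13.0, 37.1]
tcp_rot: [-3.14, 0.005, 1.621]
contact_force: [-0.3, -0.1, -0.6]
opening: 0.716
```

```bash
python3 - <<'E'
from h import *
slot(63,26)
E
```

```text
rotvec deg [-0.07  0.28  0.37]
at [498.9 -13.   37.1] rpy [-179.93    0.28   92.87] -> units [0.05  0.023 0.277] F [-0.3 -0.1 -0.6] op 0.716 t 33.125
```

>>> {"fn": "move_arm", "kwargs": {"series": "1 0.04 0.02 0.1 0 0.3 0.3;1 0 0 0.1 0 0 0;1 0 0 0.06 0 0 0;1 0 0 0 0 0 0;0.2 0 0 0 0 0 0;-0.6 0 0 0 0 0 0;-1 0 0 0 0 0 0;-1 0 0 0 0 0 0"}}

```text
clock: 34.12
eef_pos: [499.6, -11.7, 27.8]
tcp_rot: [3.141, 0.005, 1.622]
contact_force: [0.1, -0.6, -0.2]
opening: 1.003
```

```bash
python3 - <<'E'
from h import *
slot(63,26)
E
```

```text
rotvec deg [0.01 0.26 0.43]
at [499.6 -11.7  27.8] rpy [179.99   0.26  92.93] -> units [0.017 0.004 0.045] F [ 0.1 -0.6 -0.2] op 1.003 t 34.125
```

>>> {"fn": "move_arm", "kwargs": {"series": "-1 0 0 -0.4 0 0 0;-1 0 0 -0.7 0 0 0;-1 0 0 -0.8 0 0 0;-1 0 0 -0.5 0 0 0;-1 0.7 -0.1 0 0 0 0;-1 0.8 -0.12 0 0 0 0;-1 0.8 -0.12 0 0 0 0;-1 0.8 -0.12 0 0 0 0;-1 0.8 -0.12 0 0 0 0;-1 0.8 -0.12 0 0 0 0;-1 0.8 -0.12 0 0 0 0;-1 0.8 -0.12 0 0 0 0;-1 0.8 -0.12 0 0 0 0;-1 0.6 -0.1 0.4 0 0 0;-1 0 0 0.4 0 0 0;-1 0 0 0 0 0 0"}}

```text
clock: 36.12
eef_pos: [438.2, 304.8, 109.7]
tcp_rot: [3.128, -0.0, 1.621]
contact_force: [0.9, -0.5, -0.3]
opening: 1.0
```

```bash
python3 - <<'E'
from h import *
sc=vision.grab_frame('scene'); crop(sc,255,215,180,150,4,'s6.png')
go(436.5,307.5,60,np.radians(93.7))
E
```

```text
rotvec deg [ 0.85 -0.06 -0.84]
at [438.7 305.  110.4] rpy [ 1.7915e+02 -6.0000e-02  9.2860e+01] -> units [ 0.063 -0.071  1.259] F [ 0.2 -0.5  0.3] op 1.0 t 36.175
```

View pics/s6.png

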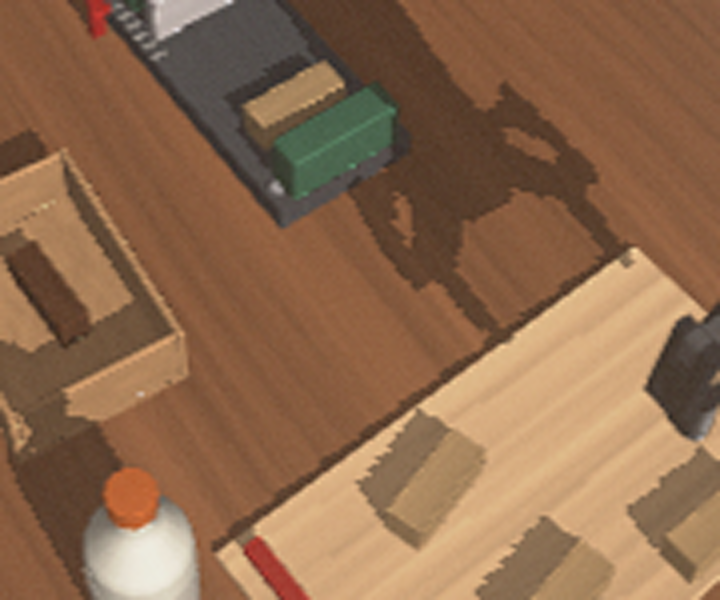

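Block 1 sits at (295,100), straight and just in front of the fixed jaw.

>>> {"fn": "move_arm", "kwargs": {"series": "-1 0.06 -0.07 0.4 0.8 0 -0.8;-1 0 0 0.5 0 0 0;-1 0 0 0.4 0 0 0;-1 0 0 0 0 0 0"}}

```text
clock: 36.67
eef_pos: [436.9, 305.6, 56.4]
tcp_rot: [-3.141, -0.001, 1.634]
contact_force: [0.8, 0.4, 0.6]
opening: 1.0
```

```bash
python3 - <<'E'
from h import *
go(436.5,307.5,13,np.radians(93.7))
E
```

```text
rotvec deg [-0.02 -0.08 -0.1 ]
at [436.9 305.6  56.4] rpy [-1.7998e+02 -8.0000e-02  9.3600e+01] -> units [ 0.046 -0.006  1.085] F [0.8 0.4 0.6] op 1.0 t 36.675
```

>>> {"fn": "move_arm", "kwargs": {"series": "-1 0.045 0 0.3 0 0 0;-1 0 0 0.4 0 0 0;-1 0 0 0.3 0 0 0;-1 0 0 0.08 0 0 0;-1 0 0 0 0 0 0;-0.6 0 0 0 0 0 0;-0.3 0 0 0 0 0 0;0 0 0 0 0 0 0;1 0 0 0 0 0 0;1 0 0 0 0 0 0"}}

```text
clock: 37.92
eef_pos: [437.9, 308.2, 11.8]
tcp_rot: [3.14, -0.003, 1.634]
contact_force: [-0.5, -0.1, 0.4]
opening: 0.081
```

```bash
python3 - <<'E'
from h import *
slot(36,13)
E
```

```text
rotvec deg [ 0.11 -0.16  1.1 ]
at [437.9 308.2  11.8] rpy [ 1.7989e+02 -1.6000e-01  9.3600e+01] -> units [-8.739  1.029 -0.053] F [-0.5 -0.1  0.4] op 0.081 t 37.925
```

```bash
python3 - <<'E'
from h import *
sc=vision.grab_frame('scene'); np.save('pics/scene_7.npy',sc); crop(sc,335,270,150,125,5,'s7.png')
E
```

```text
(no output)
```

View pics/s7.png

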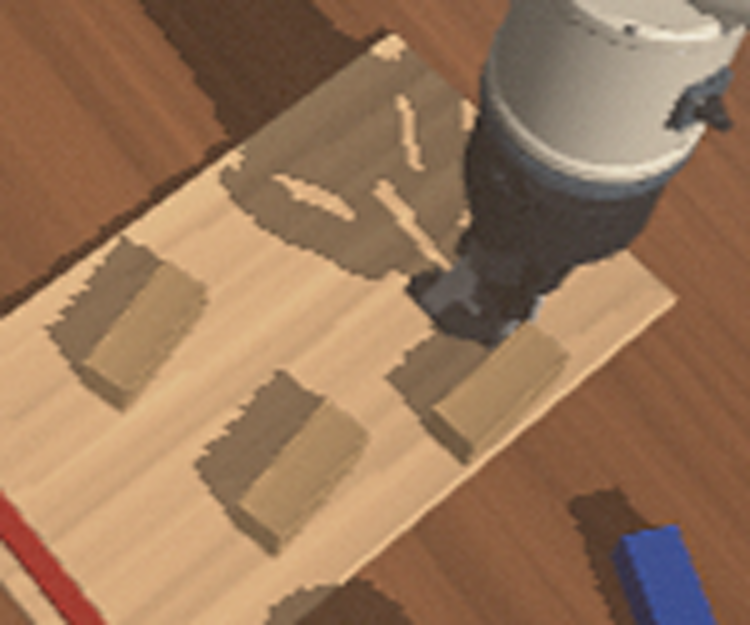

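```bash
python3 - <<'E'
from h import *
f=lambda L:np.array([cast('scene',335+x/5,270+y/5,32)[:2] for x,y in L])
for n,L in dict(A=[(240,500),(325,398),(368,435),(277,538)],B=[(85,365),(165,262),(205,293),(125,390)],X=[(432,408),(535,325),(570,354),(467,440)]).items():
    P=f(L); d=P[0]-P[1]; print(n,P.mean(0).round(1),'len',np.hypot(*d).round(1),'w',np.hypot(*(P[2]-P[1])).round(1),'ang',np.degrees(np.arctan2(*d[::-1])).round(1),P.round().tolist())
E
```

```text
A [558.3 320.9] len 59.7 w 23.3 ang 15.9 [[589.0, 318.0], [532.0, 302.0], [527.0, 324.0], [586.0, 339.0]]
B [576.7 234. ] len 61.2 w 22.4 ang 20.1 [[609.0, 235.0], [551.0, 214.0], [545.0, 235.0], [601.0, 253.0]]
X [463.7 336.2] len 62.2 w 18.7 ang 5.0 [[496.0, 330.0], [434.0, 324.0], [431.0, 343.0], [493.0, 349.0]]
```

>>> {"fn": "move_arm", "kwargs": {"series": "1 0 0 -0.4 0 0 0;1 0 0 -0.6 0 0 0;0 0 0 -0.8 0 0 0;-1 -0.8 0 -0.5 0 0 0;-1 -0.9 0 0 0 0 0;-1 -0.9 0 0 0 0 0;-1 -0.9 0 0 0 0 0;-1 0 0 0 0 0 0"}}

```text
clock: 38.98
eef_pos: [448.7, 165.9, 114.3]
tcp_rot: [3.132, -0.005, 1.636]
contact_force: [-0.6, 0.5, 0.5]
opening: 1.0
```

```bash
python3 - <<'E'
from h import *
im=vision.grab_frame('top'); np.save('pics/top_8.npy',im);H=hsv(im).astype(int)
m=np.zeros(H.shape[:2],bool); m[190:320,165:260]=1
b=blobs(im,m&(H[...,1]>126)&(H[...,2]>165)&(H[...,2]<203),32,60,900,'block')
r.sense()
sc=vision.grab_frame('scene'); np.save('pics/scene_8.npy',sc)
E
```

```text
block px [187.7 274.5] c 460.4 333.6 size 61.5 23.2 longaxis deg 10.8
block px [214.9 200.4] c 659.9 273.2 size 152.3 11.8 longaxis deg -85.4
```

```bash
python3 - <<'E'
from h import *
im=np.load('pics/top_8.npy');H=hsv(im).astype(int)
print(H[260:290,178:198,2])
E
```

```text
[[158 156 154 155 149 168 216 230 232 229 222 228 233 233 232 230 215 210
  212 212]
 [160 160 160 159 156 167 204 218 219 214 212 214 211 191 205 218 214 211
  211 212]
 [160 161 161 163 173 184 196 203 205 205 207 210 198 147 159 188 210 210
  212 211]
 [158 158 159 167 184 191 195 198 202 202 206 209 194 129 119 168 211 213
  211 211]
 [157 155 157 168 190 194 194 197 201 201 205 206 188 122 103 166 216 216
  211 211]
 [158 158 158 164 181 190 193 197 201 203 204 206 186 125 105 167 223 217
  211 210]
 [160 159 160 165 177 188 195 197 200 201 204 206 189 134 106 155 210 214
  211 211]
 [159 160 159 165 179 187 193 196 200 201 203 205 195 148 109 145 193 208
  210 211]
 [156 157 158 165 180 188 192 196 196 200 202 204 197 165 116 137 187 206
  210 212]
 [155 154 155 158 171 183 191 195 198 199 202 205 198 176 120 131 184 208
  211 213]
 [153 154 153 150 155 176 190 195 197 200 201 203 200 183 120 116 173 208
  212 211]
 [152 151 153 153 158 179 189 195 197 198 201 202 201 187 120 109 167 212
  215 212]
 [148 149 148 150 163 187 193 193 197 198 201 201 201 180 117 105 169 219
  218 
[... 750 characters left out ...]
 104 168
  222 218]
 [148 150 151 150 152 162 182 190 193 195 197 198 204 204 179 124 104 157
  209 212]
 [152 150 151 152 152 160 179 188 187 186 182 183 190 192 164 118 103 145
  193 207]
 [149 149 150 150 152 158 178 185 163 142 131 128 129 134 119 108 114 146
  190 208]
 [150 151 151 151 153 162 184 188 164 150 153 154 152 146 131 133 136 154
  189 209]
 [153 154 153 154 155 165 195 218 221 222 225 226 222 207 181 169 170 172
  189 212]
 [153 152 154 154 154 165 197 227 233 234 236 236 234 229 224 222 222 218
  213 220]
 [151 152 152 151 151 162 192 227 233 234 237 237 235 232 231 232 233 232
  232 230]
 [152 151 151 153 151 154 181 225 233 235 237 238 235 232 231 232 233 233
  234 234]]
```

```bash
python3 - <<'E'
from h import *
a=cast('top',190.7,263,32);b=cast('top',192.4,282,32);print(np.degrees(np.arctan2((a-b)[1],(a-b)[0])))
a=cast('top',181.7,263,32);b=cast('top',183.8,282,32);print(np.degrees(np.arctan2((a-b)[1],(a-b)[0])))
c=cast('top',186.9,272.5,32);print(c)
go(c[0]+1,c[1]-1,60,np.radians(96))
E
```

```text
8.733293201944212
10.05519427274273
[463.96849679 336.68541073  32.        ]
rotvec deg [ 0.59 -0.34 -2.22]
at [449.2 167.7 114.2] rpy [179.41  -0.35  93.78] -> units [4.156 0.657 1.387] F [-0.6  0.2  0.3] op 1.004 t 39.075
```

>>> {"fn": "move_arm", "kwargs": {"series": "-1 0.8 0.12 0 0.6 -0.3 -2.2;-1 0.8 0.12 0 0 0 -2;-1 0.8 0.12 0 0 0 0;-1 0.8 0.12 0 0 0 0;-1 0.8 0.15 0.3 0 0 0;-1 0 0 0.6 0 0 0;-1 0 0 0.5 0 0 0;-1 0 0 0 0 0 0"}}

```text
clock: 40.08
eef_pos: [454.5, 345.6, 60.6]
tcp_rot: [3.137, -0.005, 1.72]
contact_force: [-0.2, -0.9, -0.4]
opening: 1.002
```

```bash
python3 - <<'E'
from h import *
go(462.5,335,13,np.radians(98))
E
```

```text
rotvec deg [ 0.29 -0.27  0.56]
at [454.5 345.6  60.6] rpy [179.71  -0.27  98.56] -> units [-0.297  0.152  1.19 ] F [-0.2 -0.9 -0.4] op 1.002 t 40.075
```

>>> {"fn": "move_arm", "kwargs": {"series": "-1 -0.29 0.15 0.1 0.3 -0.3 0.5;-1 0 0 0.3 0 0 0;-1 0 0 0.4 0 0 0;-1 0 0 0.3 0 0 0;-1 0 0 0.07 0 0 0;-1 0 0 0 0 0 0;-0.7 0 0 0 0 0 0;-0.5 0 0 0 0 0 0;-0.3 0 0 0 0 0 0;0 0 0 0 0 0 0;0 0 0 0 0 0 0"}}

```text
clock: 41.45
eef_pos: [464.2, 335.8, 13.6]
tcp_rot: [3.139, -0.001, 1.711]
contact_force: [0.7, 0.5, -1.1]
opening: 0.715
```

```bash
python3 - <<'E'
from h import *
go(462.5,335,13,np.radians(98))
slot(35,110)
E
```

```text
rotvec deg [ 0.17 -0.06  0.03]
at [464.2 335.8  13.6] rpy [ 1.7983e+02 -6.0000e-02  9.8030e+01] -> units [-0.014 -0.045  0.015] F [ 0.7  0.5 -1.1] op 0.715 t 41.45
rotvec deg [ 0.17 -0.07  5.53]
at [464.2 335.8  13.6] rpy [ 1.7983e+02 -6.0000e-02  9.8030e+01] -> units [-9.405 -0.391 -2.421] F [ 0.7  0.5 -1.1] op 0.715 t 41.45
```

>>> {"fn": "move_arm", "kwargs": {"series": "1 0 0 -0.3 0 0 0;1 0 0 -0.6 0 0 0;1 0 0 -0.8 0 0 5.5;1 0 0 -0.8 0 0 0;1 -0.6 0.04 0 0 0 0;1 -0.8 0.04 0 0 0 0;1 -0.8 0.04 0 0 0 0;1 -0.8 0.04 0 0 0 0;1 -0.8 0.04 0 0 0 0;1 -0.8 0.04 0 0 0 0;1 -0.8 0.04 0 0 0 0;1 -0.8 0.04 0 0 0 0;1 -0.8 0.04 0 0 0 0;1 -0.8 0.04 0 0 0 0;1 -0.8 0.04 0 0 0 0;1 -0.4 0.04 0.3 0 0 0;1 0 0 0.3 0 0 0;1 0 0 0 0 0 0"}}

```text
clock: 43.7
eef_pos: [487.4, -44.7, 87.1]
tcp_rot: [-3.132, 0.001, 1.61]
contact_force: [-0.8, -0.3, 1.1]
opening: 0.712
```

```bash
python3 - <<'E'
from h import *
slot(34.5,60)
E
```

```text
rotvec deg [-0.57  0.06 -0.24]
at [487.4 -44.7  87.1] rpy [-1.7943e+02  6.0000e-02  9.2260e+01] -> units [0.115 0.351 0.674] F [-0.8 -0.3  1.1] op 0.712 t 43.7
```

>>> {"fn": "move_arm", "kwargs": {"series": "1 0.115 0.35 0.3 -0.5 0 -0.2;1 0 0 0.4 0 0 0;1 0 0 0 0 0 0"}}

```text
clock: 44.08
eef_pos: [502.0, -37.0, 56.5]
tcp_rot: [-3.14, 0.001, 1.617]
contact_force: [-0.2, -0.4, 0.4]
opening: 0.713
```

```bash
python3 - <<'E'
from h import *
slot(34.5,26)
E
```

```text
rotvec deg [-0.07  0.04  0.13]
at [502.  -37.   56.5] rpy [-1.7993e+02  4.0000e-02  9.2630e+01] -> units [-0.061 -0.026  0.762] F [-0.2 -0.4  0.4] op 0.713 t 44.075
```

>>> {"fn": "move_arm", "kwargs": {"series": "1 -0.06 -0.025 0.2 0 0 0;1 0 0 0.3 0 0 0;1 0 0 0 0 0 0"}}

```text
clock: 44.45
eef_pos: [502.2, -40.7, 39.8]
tcp_rot: [3.141, 0.003, 1.62]
contact_force: [1.3, -0.4, -0.6]
opening: 0.714
```

```bash
python3 - <<'E'
from h import *
slot(34.5,26)
E
```

```text
rotvec deg [0.04 0.17 0.31]
at [502.2 -40.7  39.8] rpy [1.7996e+02 1.7000e-01 9.2810e+01] -> units [ 0.032 -0.028  0.345] F [ 1.3 -0.4 -0.6] op 0.714 t 44.45
```

>>> {"fn": "move_arm", "kwargs": {"series": "1 0.03 -0.03 0.1 0 0.2 0.3;1 0 0 0.15 0 0 0;1 0 0 0.1 0 0 0;1 0 0 0 0 0 0;0.2 0 0 0 0 0 0;-0.6 0 0 0 0 0 0;-1 0 0 0 0 0 0;-1 0 0 0 0 0 0"}}

```text
clock: 45.45
eef_pos: [502.5, -43.3, 36.0]
tcp_rot: [3.137, 0.004, 1.617]
contact_force: [-0.0, -0.2, -0.5]
opening: 0.999
```

```bash
python3 - <<'E'
from h import *
slot(34.5,26)
go(555,315.5,120,np.radians(92.5))
E
```

```text
rotvec deg [0.28 0.22 0.13]
at [502.5 -43.3  36. ] rpy [179.72   0.22  92.63] -> units [ 0.096 -0.034  0.249] F [-0.  -0.2 -0.5] op 0.999 t 45.45
rotvec deg [0.28 0.22 0.13]
at [502.5 -43.3  36. ] rpy [179.72   0.22  92.63] -> units [ 8.891  1.734 -2.126] F [-0.  -0.2 -0.5] op 0.999 t 45.45
```

>>> {"fn": "move_arm", "kwargs": {"series": "-1 0 0 -0.4 0 0 0;-1 0 0 -0.7 0 0 0;-1 0 0 -0.8 0 0 0;-1 0.8 0.1 -0.3 0 0 0;-1 0.8 0.2 0 0 0 0;-1 0.8 0.2 0 0 0 0;-1 0.8 0.2 0 0 0 0;-1 0.8 0.2 0 0 0 0;-1 0.8 0.2 0 0 0 0;-1 0 0 0 0 0 0"}}

```text
clock: 46.7
eef_pos: [540.3, 157.3, 136.5]
tcp_rot: [3.129, 0.002, 1.615]
contact_force: [-0.2, -0.2, 0.3]
opening: 0.998
```

```bash
python3 - <<'E'
from h import *
sc=vision.grab_frame('scene'); np.save('pics/scene_9.npy',sc)
t=vision.grab_frame('top'); np.save('pics/top_9.npy',t)
a=cv2.resize(sc[190:280,270:370],(500,450),interpolation=cv2.INTER_CUBIC)
b=cv2.resize(t[230:300,295:390],(300,221),interpolation=cv2.INTER_CUBIC)
b2=cv2.resize(t[190:320,165:260],(300,410),interpolation=cv2.INTER_CUBIC)[:229]
cv2.imwrite('pics/s9.png',np.hstack([a,np.vstack([b,b2])])[:,:,::-1])
E
```

```text
(no output)
```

View pics/s9.png

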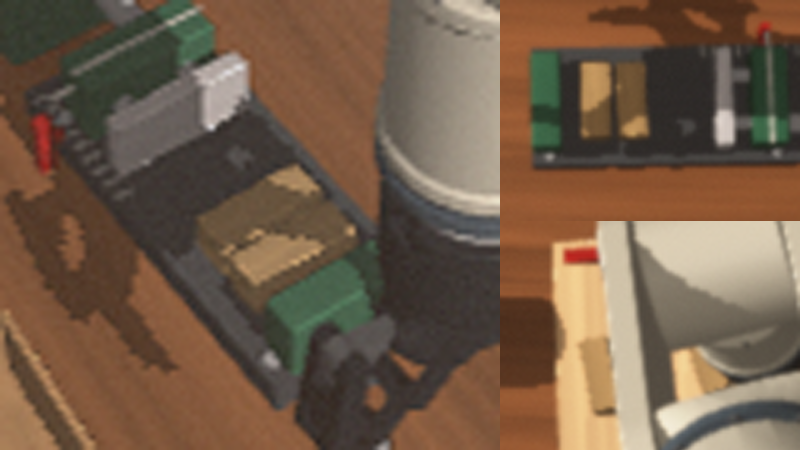

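```bash
python3 - <<'E'
from h import *
t=np.load('pics/top_9.npy')
for row in(255,262,270): print(row,t[row,305:345].astype(int)[:,0].tolist(), [round(float(cast('top',u,row,z)[1]),1) for u,z in((314.5,60),(320.5,44),(330.5,44),(341,44))])
print(t[240:285,323].astype(int)[:,0].tolist()); print(t[240:285,335].astype(int)[:,0].tolist())
print([cast('top',323,v,44).round(1) for v in(249,273)])
E
```

```text
255 [76, 61, 62, 61, 61, 60, 59, 56, 50, 46, 46, 47, 46, 47, 54, 100, 171, 189, 193, 198, 196, 192, 187, 182, 162, 95, 76, 105, 110, 108, 114, 112, 111, 107, 103, 92, 60, 46, 47, 47] [4.4, -11.2, -37.3, -64.8]
262 [77, 61, 57, 57, 57, 56, 58, 57, 52, 42, 44, 47, 46, 47, 56, 108, 177, 188, 187, 190, 181, 147, 125, 109, 93, 60, 64, 96, 107, 106, 109, 110, 111, 110, 103, 92, 64, 48, 47, 46] [3.9, -11.6, -37.7, -65.1]
270 [90, 63, 62, 60, 59, 58, 57, 55, 52, 46, 45, 47, 47, 48, 52, 83, 125, 118, 108, 109, 112, 112, 110, 104, 92, 65, 55, 78, 125, 170, 187, 192, 194, 190, 185, 173, 137, 77, 49, 47] [3.4, -12.2, -38.2, -65.5]
[156, 157, 158, 159, 146, 100, 77, 74, 71, 106, 183, 194, 193, 192, 193, 193, 192, 190, 190, 188, 187, 189, 187, 185, 167, 125, 109, 109, 109, 109, 108, 115, 118, 86, 61, 51, 46, 48, 48, 54, 70, 70, 60, 83, 125]
[153, 155, 156, 153, 131, 93, 76, 75, 75, 84, 106, 112, 113, 114, 114, 114, 114, 112, 109, 107, 108, 109, 109, 108, 109, 109, 109, 109, 130, 170, 187, 188, 169, 106, 61, 53, 50, 48, 48, 60, 73, 72, 58, 89, 128]
[array([533.5, -17.3,  44. ]), array([470. , -18.8,  44. ])]
```

```bash
python3 - <<'E'
from h import *
print('s6 block1',[cast('scene',255+x/4,215+y/4,44).round(0)[:2].tolist() for x,y in((243,103),(325,63),(345,88),(272,130))], 'jaw far/near edge z60',[cast('scene',255+x/4,215+y/4,60).round(0)[:2].tolist() for x,y in((272,142),(375,88),(395,103),(290,160))])
print('s9',[cast('scene',270+x/5,190+y/5,44).round(0)[:2].tolist() for x,y in((232,255),(322,212),(355,238),(262,285))],'jaw',[cast('scene',270+x/5,190+y/5,60).round(0)[:2].tolist() for x,y in((268,302),(285,325))])
E
```

```text
s6 block1 [[533.0, -32.0], [474.0, -31.0], [474.0, -7.0], [530.0, -5.0]] jaw far/near edge z60 [[540.0, 12.0], [466.0, 12.0], [462.0, 28.0], [539.0, 29.0]]
s9 [[533.0, -30.0], [480.0, -29.0], [476.0, -6.0], [530.0, -7.0]] jaw [[539.0, 13.0], [540.0, 29.0]]
```

```bash
python3 - <<'E'
from h import *
print('s7 tip expected',proj('scene',[437.9,308.2,11.8]),'seen ~',335+492/5,270+343/5, 'cast', cast('scene',335+492/5,270+343/5,14))
for k in(40,50,57): print('s6 finger exp',proj('scene',[438.4+k,305+.05*k,123]),proj('scene',[438.4+k,305+.05*k,110]))
print('seen',255+697/4,215+437/4)
print('s9 finger: ',[proj('scene',[540.3+k,157.3,149]) for k in(43,57)],'seen',270+385/5,190+445/5)
print('s5 finger',[proj('scene',[448.2+k,191.3,z]) for k,z in((43,167),(57,167),(50,154))],'seen',200+500/2.6,200+188/2.6)
E
```

```text
s7 tip expected [434.13726579 334.17535266] seen ~ 433.4 338.6 cast [447.2338993  315.96845297  14.        ]
s6 finger exp [428.38585457 319.34575147] [427.27016598 322.33424564]
s6 finger exp [424.67819266 321.98472071] [423.59909467 324.95513925]
s6 finger exp [422.06658905 323.84355838] [421.01344145 326.80111863]
seen 429.25 324.25
s9 finger:  [array([343.24998714, 282.86309282]), array([337.56297237, 286.03967411])] seen 347.0 279.0
s5 finger [array([390.18778139, 269.34375296]), array([384.70245817, 272.46674318]), array([386.79584587, 274.35099006])] seen 392.30769230769226 272.3076923076923
```

Both blocks lie flat and side by side, but about 16 mm short of the jaw, and the grip was offset along y. I'll push them up to the fixed jaw with the closed fingers to make room.

>>> {"fn": "move_arm", "kwargs": {"series": "0 -0.75 -0.15 0 0 0 0;1 -0.75 -0.15 0 0 0 0;1 -0.75 -0.15 0 0 0 0;1 -0.75 -0.15 0 0 0 0;1 -0.75 -0.15 0 0 0 0;1 -0.75 -0.15 0 0 0 0;1 -0.75 -0.15 0 0 0 0;1 -0.7 -0.15 0 0 0 0;1 0 0 0 0 0 0"}}

```text
clock: 47.92
eef_pos: [494.9, -100.2, 139.5]
tcp_rot: [3.131, 0.005, 1.606]
contact_force: [0.7, -1.0, -0.4]
opening: 0.005
```

```bash
python3 - <<'E'
from h import *
slot(-13,70)
E
```

```text
rotvec deg [ 0.6   0.28 -0.45]
at [ 494.9 -100.2  139.5] rpy [179.4    0.28  92.04] -> units [0.33  0.198 1.737] F [ 0.7 -1.  -0.4] op 0.005 t 47.925
```

>>> {"fn": "move_arm", "kwargs": {"series": "1 0.28 0.18 0.3 0.6 0.3 -0.4;1 0 0 0.7 0 0 0;1 0 0 0.7 0 0 0;1 0 0 0 0 0 0"}}

```text
clock: 48.42
eef_pos: [502.9, -85.0, 68.7]
tcp_rot: [-3.141, -0.002, 1.614]
contact_force: [-1.0, 0.4, 0.2]
opening: 0.005
```

```bash
python3 - <<'E'
from h import *
slot(-13,27)
E
```

```text
rotvec deg [-0.05 -0.11 -0.02]
at [502.9 -85.   68.7] rpy [-1.7995e+02 -1.1000e-01  9.2480e+01] -> units [-0.053  0.004  1.043] F [-1.   0.4  0.2] op 0.005 t 48.425
```

>>> {"fn": "move_arm", "kwargs": {"series": "1 -0.05 0 0.4 0 0 0;1 0 0 0.4 0 0 0;1 0 0 0.2 0 0 0;1 0 0 0 0 0 0;1 0.15 0 0 0 0 0;1 0.12 0 0 0 0 0;1 0.12 0 0 0 0 0;1 0.12 0 0 0 0 0"}}

```text
clock: 49.42
eef_pos: [504.2, -64.5, 28.4]
tcp_rot: [3.139, -0.001, 1.615]
contact_force: [0.5, 0.2, -0.7]
opening: 0.003
```

```bash
python3 - <<'E'
from h import *
slot(16,27)
E
```

```text
rotvec deg [ 0.15 -0.08  0.03]
at [504.2 -64.5  28.4] rpy [ 1.7985e+02 -8.0000e-02  9.2530e+01] -> units [ 0.164 -0.053  0.034] F [ 0.5  0.2 -0.7] op 0.003 t 49.425
```

>>> {"fn": "move_arm", "kwargs": {"series": "1 0.08 0 0 0 0 0;1 0.06 0 0 0 0 0;1 0.05 0 0 0 0 0"}}

```text
clock: 49.8
eef_pos: [503.9, -56.1, 28.5]
tcp_rot: [3.139, -0.001, 1.615]
contact_force: [-0.6, -0.5, -0.4]
opening: -0.0
```

>>> {"fn": "move_arm", "kwargs": {"series": "1 0.05 0 0 0 0 0;1 0.05 0 0 0 0 0"}}

```text
clock: 50.05
eef_pos: [503.8, -52.8, 28.6]
tcp_rot: [3.139, 0.0, 1.616]
contact_force: [-1.6, -17.7, -0.4]
opening: 0.001
```

```bash
python3 - <<'E'
from h import *
slot(16,27)
t=vision.grab_frame('scene'); np.save('pics/scene_10.npy',t)
E
```

```text
rotvec deg [0.17 0.01 0.12]
at [503.8 -52.8  28.6] rpy [1.7983e+02 1.0000e-02 9.2620e+01] -> units [-0.129 -0.057  0.04 ] F [ -1.6 -17.7  -0.4] op 0.001 t 50.05
```

>>> {"fn": "move_arm", "kwargs": {"series": "1 -0.3 0 0 0 0 0;1 0 0 -0.5 0 0 0;0.5 0 0 -0.8 0 0 0;-0.3 0 0 -0.8 0 0 0;-0.3 0 0 -0.5 0 0 0;-0.3 0 0 0 0 0 9.85;-0.3 0 0 0 0 0 9.85;-0.3 0 0 0 0 0 9.85;-0.3 0 0 0 0 0 9.85;-0.3 0 0 0 0 0 9.85;-0.3 0 0 0 0 0 9.85;-0.3 0 0 0 0 0 9.85;-0.3 0 0 0 0 0 9.85;-0.3 0 0 0 0 0 0"}}

```text
clock: 51.85
eef_pos: [504.0, -71.2, 136.4]
tcp_rot: [-3.14, -0.004, 0.194]
contact_force: [-0.7, 0.1, -0.2]
opening: 0.653
```

>>> {"fn": "move_arm", "kwargs": {"series": "-0.3 0.31 -0.8 0 0 0 0;-0.3 0.31 -0.8 0 0 0 0;-0.3 0.31 -0.8 0 0 0 0;-0.3 0.31 -0.8 0 0 0 0;-0.3 0.31 -0.8 0 0 0 0;-0.3 0.31 -0.8 0 0 0 0;-0.3 0.31 -0.8 0 0 0 0;-0.3 0.31 -0.8 0 0 0 0;-0.3 0.31 -0.8 0 0 0 0;-0.3 0.31 -0.8 0 0 0 0;-0.3 0 0 0 0 0 0"}}

```text
clock: 53.22
eef_pos: [560.4, 275.6, 137.5]
tcp_rot: [-3.139, -0.005, 0.242]
contact_force: [-0.3, 0.0, 0.4]
opening: 0.653
```

```bash
python3 - <<'E'
from h import *
go(553,311,50,np.radians(13.8))
t=vision.grab_frame('scene'); np.save('pics/scene_11.npy',t); crop(t,335,260,150,125,5,'s11.png')
E
```

```text
rotvec deg [-0.16 -0.28  0.06]
at [560.4 275.6 137.5] rpy [-179.84   -0.28   13.86] -> units [ 0.022 -0.897  2.19 ] F [-0.3  0.   0.4] op 0.653 t 53.225
```

View pics/s11.png

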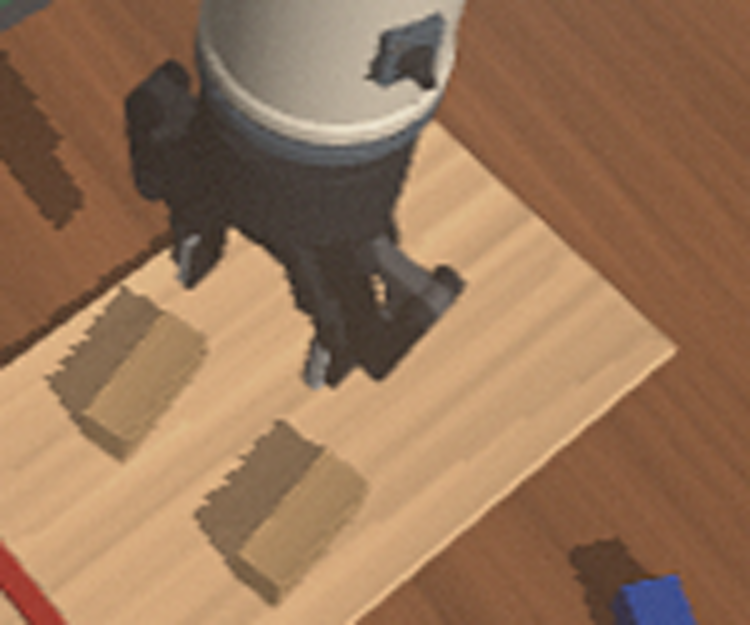

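```bash
python3 - <<'E'
from h import *
for z in(138,145): print(proj('scene',[560.4,275.6,z]), cast('scene',335+254/5,260+328/5,z))
for sg in(-1,1): print(proj('scene',[560.4+sg*30*.239,275.6-sg*30*.971,143]))
print(335+190/5,260+280/5,335+318/5,260+385/5)
E
```

```text
[386.79738139 324.02245464] [564.08927397 277.25015865 138.        ]
[387.16825105 322.37550155] [566.80131751 279.65327559 145.        ]
[399.31459389 332.63061793]
[375.14957815 313.3374794 ]
373.0 316.0 398.6 337.0
```

>>> {"fn": "move_arm", "kwargs": {"series": "-1 0 -0.8 0 0 0 0;-1 0 0 0 0 0 -10;-1 0 0 0 0 0 -10;-1 0 0 0 0 0 -10;-1 0 0 0 0 0 -10;-1 0 0 0 0 0 -10;-1 0 0 0 0 0 -10;-1 0 0 0 0 0 -10;-1 0 0 0 0 0 -10;-1 0 0 0 0 0 -10;-1 0 0 0.5 0 0 0;-1 0 0 0 0 0 0"}}

```text
clock: 54.78
eef_pos: [550.3, 289.1, 114.2]
tcp_rot: [-3.136, 0.002, 1.875]
contact_force: [0.3, -0.9, 0.5]
opening: 0.999
```

```bash
python3 - <<'E'
from h import *
go(553.5,316.5,55,np.radians(104))
E
```

```text
rotvec deg [-0.29  0.13  3.45]
at [550.3 289.1 114.2] rpy [-1.7970e+02  1.2000e-01  1.0745e+02] -> units [0.633 0.291 1.476] F [ 0.3 -0.9  0.5] op 0.999 t 54.775
```

>>> {"fn": "move_arm", "kwargs": {"series": "-1 0.3 0.14 0 -0.3 0 3.4;-1 0.3 0.14 0.4 0 0 0;-1 0 0 0.6 0 0 0;-1 0 0 0.4 0 0 0;-1 0 0 0 0 0 0"}}

```text
clock: 55.4
eef_pos: [554.1, 315.0, 52.7]
tcp_rot: [-3.139, 0.003, 1.81]
contact_force: [0.2, 0.1, 0.5]
opening: 0.999
```

```bash
python3 - <<'E'
from h import *
go(553.5,316.5,13,np.radians(104))
E
```

```text
rotvec deg [-0.16  0.18 -0.29]
at [554.1 315.   52.7] rpy [-179.84    0.18  103.71] -> units [ 0.044 -0.002  0.993] F [0.2 0.1 0.5] op 0.999 t 55.4
```

Then lift and turn by 11.5° towards the vise.

>>> {"fn": "move_arm", "kwargs": {"series": "-1 0.04 0 0.3 0 0 0;-1 0 0 0.4 0 0 0;-1 0 0 0.2 0 0 0;-1 0 0 0.07 0 0 0;-1 0 0 0 0 0 0;-0.7 0 0 0 0 0 0;-0.5 0 0 0 0 0 0;-0.3 0 0 0 0 0 0;0 0 0 0 0 0 0;0 0 0 0 0 0 0", "grip_force": 60}}

```text
clock: 56.65
eef_pos: [555.3, 317.2, 13.8]
tcp_rot: [3.141, 0.002, 1.81]
contact_force: [-0.3, -0.4, -1.2]
opening: 0.709
```

```bash
python3 - <<'E'
from h import *
slot(12,110)
E
```

```text
rotvec deg [ 0.07  0.12 11.19]
at [555.3 317.2  13.8] rpy [1.7994e+02 1.2000e-01 1.0369e+02] -> units [-8.901 -3.537 -2.391] F [-0.3 -0.4 -1.2] op 0.709 t 56.65
```

>>> {"fn": "move_arm", "kwargs": {"series": "1 0 0 -0.3 0 0 0;1 0 0 -0.6 0 0 5.6;1 0 0 -0.8 0 0 5.6;1 0 0 -0.8 0 0 0;1 -0.6 -0.12 0 0 0 0;1 -0.8 -0.15 0 0 0 0;1 -0.8 -0.15 0 0 0 0;1 -0.8 -0.15 0 0 0 0;1 -0.8 -0.15 0 0 0 0;1 -0.8 -0.15 0 0 0 0;1 -0.8 -0.15 0 0 0 0;1 -0.8 -0.15 0 0 0 0;1 -0.8 -0.15 0 0 0 0;1 -0.8 -0.15 0 0 0 0;1 -0.8 -0.15 0 0 0 0;1 -0.4 -0.1 0 0 0 0;1 0 0 0 0 0 0"}}

```text
clock: 58.78
eef_pos: [484.4, -65.8, 114.3]
tcp_rot: [-3.129, 0.005, 1.607]
contact_force: [0.1, -0.0, -1.2]
opening: 0.707
```

```bash
python3 - <<'E'
from h import *
slot(12,60)
E
```

```text
rotvec deg [-0.71  0.26 -0.43]
at [484.4 -65.8 114.3] rpy [-179.29    0.27   92.07] -> units [0.086 0.46  1.351] F [ 0.1 -0.  -1.2] op 0.707 t 58.775
```

>>> {"fn": "move_arm", "kwargs": {"series": "1 0.04 0.23 0.2 -0.7 0.3 -0.4;1 0.04 0.22 0.5 0 0 0;1 0 0 0.6 0 0 0;1 0 0 0 0 0 0"}}

```text
clock: 59.28
eef_pos: [504.7, -58.5, 59.6]
tcp_rot: [3.138, -0.002, 1.618]
contact_force: [-0.2, 0.3, -0.4]
opening: 0.709
```

```bash
python3 - <<'E'
from h import *
slot(12,26)
t=vision.grab_frame('scene'); np.save('pics/scene_12.npy',t)
print(proj('scene',[533,-42,44]),proj('scene',[533,-50,44]))
E
```

```text
rotvec deg [ 0.18 -0.12  0.18]
at [504.7 -58.5  59.6] rpy [ 1.7982e+02 -1.2000e-01  9.2680e+01] -> units [-0.088 -0.075  0.84 ] F [-0.2  0.3 -0.4] op 0.709 t 59.275
[313.77242506 237.94531341] [312.07540499 235.79272303]
```

>>> {"fn": "move_arm", "kwargs": {"series": "1 -0.11 -0.07 0.15 0.2 0 0.2;1 0 0 0.3 0 0 0;1 0 0 0.2 0 0 0;1 0 0 0 0 0 0"}}

```text
clock: 59.82
eef_pos: [504.2, -62.9, 34.4]
tcp_rot: [3.138, -0.002, 1.615]
contact_force: [0.5, 0.3, -0.0]
opening: 0.707
```

```bash
python3 - <<'E'
from h import *
slot(11,26)
E
```

```text
rotvec deg [ 0.23 -0.09  0.01]
at [504.2 -62.9  34.4] rpy [ 1.7977e+02 -9.0000e-02  9.2510e+01] -> units [ 0.    -0.057  0.209] F [ 0.5  0.3 -0. ] op 0.707 t 59.825
```

>>> {"fn": "move_arm", "kwargs": {"series": "1 0 -0.05 0.1 0 0 0;1 0 0 0.08 0 0 0;1 0 0 0 0 0 0;1 0.06 0 0 0 0 0;1 0.06 0 0 0 0 0;1 0.05 0 0 0 0 0"}}

```text
clock: 60.58
eef_pos: [502.4, -56.5, 27.3]
tcp_rot: [3.136, -0.001, 1.615]
contact_force: [-1.1, -16.1, -1.4]
opening: 0.706
```

```bash
python3 - <<'E'
from h import *
slot(19,26)
E
```

```text
rotvec deg [ 0.29 -0.03  0.03]
at [502.4 -56.5  27.3] rpy [ 1.7971e+02 -3.0000e-02  9.2530e+01] -> units [ 0.037 -0.016  0.033] F [ -1.1 -16.1  -1.4] op 0.706 t 60.575
```

>>> {"fn": "move_arm", "kwargs": {"series": "1 -0.02 0 0 0 0 0;0.2 0 0 0 0 0 0;-0.6 0 0 0 0 0 0;-1 0 0 0 0 0 0;-1 0 0 0 0 0 0;-1 0 0 -0.4 0 0 0;-1 0 0 -0.8 0 0 0;-1 0 0 -0.8 0 0 0;-1 0.7 0.2 -0.3 0 0 0;-1 0.78 0.23 0 0 0 0;-1 0.78 0.23 0 0 0 0;-1 0.78 0.23 0 0 0 0;-1 0.78 0.23 0 0 0 0;-1 0.78 0.23 0 0 0 0;-1 0.78 0.23 0 0 0 0;-1 0.78 0.23 0 0 0 0;-1 0.78 0.23 0 0 0 0;-1 0 0 0 0 0 -7.5;-1 0 0 0 0 0 -7.5;-1 0 0 0 0 0 0"}}

```text
clock: 63.08
eef_pos: [576.0, 234.1, 141.3]
tcp_rot: [3.123, 0.002, 1.882]
contact_force: [0.6, -0.4, -0.3]
opening: 1.002
```

```bash
python3 - <<'E'
from h import *
go(571.5,229,55,np.radians(107.7))
t=vision.grab_frame('scene').astype(int); np.save('pics/scene_13.npy',t)
o=np.load('pics/scene_11.npy').astype(int); print('block region diff',abs(t-o)[310:356,342:380].sum(2).__gt__(90).sum())
H=hsv(t.astype('uint8')).astype(int); m=np.zeros(H.shape[:2],bool); m[300:360,335:385]=1
print(H[330,340:385].tolist())
E
```

```text
rotvec deg [1.08 0.1  0.13]
at [576.  234.1 141.3] rpy [1.7892e+02 1.1000e-01 1.0783e+02] -> units [-0.083 -0.187  2.155] F [ 0.6 -0.4 -0.3] op 1.002 t 63.075
block region diff 264
[[15, 105, 178], [15, 104, 215], [16, 102, 221], [16, 103, 217], [15, 104, 215], [15, 103, 217], [15, 104, 216], [16, 103, 217], [15, 103, 218], [15, 104, 188], [15, 99, 126], [15, 102, 130], [15, 98, 130], [14, 99, 134], [14, 96, 138], [15, 102, 135], [16, 101, 131], [14, 97, 137], [16, 100, 133], [15, 105, 131], [15, 103, 138], [16, 107, 153], [16, 114, 165], [16, 111, 170], [16, 111, 172], [16, 111, 168], [15, 112, 168], [16, 110, 164], [16, 108, 165], [16, 110, 164], [17, 110, 163], [16, 110, 162], [16, 112, 159], [15, 111, 163], [16, 111, 166], [16, 108, 142], [16, 105, 172], [15, 101, 209], [15, 103, 203], [16, 104, 204], [15, 102, 207], [15, 104, 210], [15, 104, 211], [15, 103, 212], [15, 102, 214]]
```

>>> {"fn": "move_arm", "kwargs": {"series": "-1 -0.08 -0.19 0.3 1 0 0;-1 0 0 0.7 0 0 0;-1 0 0 0.7 0 0 0;-1 0 0 0.45 0 0 0;-1 0 0 0 0 0 0"}}

```text
clock: 63.75
eef_pos: [568.2, 226.3, 51.8]
tcp_rot: [-3.139, 0.002, 1.87]
contact_force: [-0.0, 0.5, -0.8]
opening: 1.002
```

```bash
python3 - <<'E'
from h import *
go(571.5,229,13,np.radians(107.7))
E
```

```text
rotvec deg [-0.15  0.12 -0.55]
at [568.2 226.3  51.8] rpy [-1.7985e+02  1.2000e-01  1.0715e+02] -> units [0.043 0.101 0.97 ] F [-0.   0.5 -0.8] op 1.002 t 63.75
```

>>> {"fn": "move_arm", "kwargs": {"series": "-1 0.04 0.1 0.3 0 0 -0.5;-1 0 0 0.4 0 0 0;-1 0 0 0.2 0 0 0;-1 0 0 0.06 0 0 0;-1 0 0 0 0 0 0;-0.7 0 0 0 0 0 0;-0.5 0 0 0 0 0 0;-0.3 0 0 0 0 0 0;0 0 0 0 0 0 0;0 0 0 0 0 0 0"}}

```text
clock: 65.0
eef_pos: [573.9, 229.8, 13.9]
tcp_rot: [3.14, 0.002, 1.879]
contact_force: [0.3, -0.1, -0.7]
opening: 0.709
```

```bash
python3 - <<'E'
from h import *
slot(-14,110)
E
```

```text
rotvec deg [ 0.13  0.08 15.14]
at [573.9 229.8  13.9] rpy [1.7988e+02 1.0000e-01 1.0764e+02] -> units [-7.04  -4.088 -2.4  ] F [ 0.3 -0.1 -0.7] op 0.709 t 65.0
```

>>> {"fn": "move_arm", "kwargs": {"series": "1 0 0 -0.3 0 0 0;1 0 0 -0.6 0 0 7.6;1 0 0 -0.8 0 0 7.6;1 0 0 -0.8 0 0 0;1 -0.6 -0.15 0 0 0 0;1 -0.77 -0.19 0 0 0 0;1 -0.77 -0.19 0 0 0 0;1 -0.77 -0.19 0 0 0 0;1 -0.77 -0.19 0 0 0 0;1 -0.77 -0.19 0 0 0 0;1 -0.77 -0.19 0 0 0 0;1 -0.77 -0.19 0 0 0 0;1 -0.77 -0.19 0 0 0 0;1 -0.77 -0.19 0 0 0 0;1 -0.2 -0.05 0 0 0 0;1 0 0 0 0 0 0"}}

```text
clock: 67.0
eef_pos: [493.1, -99.3, 114.2]
tcp_rot: [-3.131, 0.002, 1.604]
contact_force: [0.6, 0.0, -0.1]
opening: 0.709
```

```bash
python3 - <<'E'
from h import *
slot(-13,62)
E
```

```text
rotvec deg [-0.59  0.13 -0.61]
at [493.1 -99.3 114.2] rpy [-1.7941e+02  1.3000e-01  9.1890e+01] -> units [0.304 0.274 1.301] F [ 0.6  0.  -0.1] op 0.709 t 67.0
```

>>> {"fn": "move_arm", "kwargs": {"series": "1 0.15 0.14 0.2 -0.6 0 -0.6;1 0.14 0.13 0.4 0 0 0;1 0 0 0.5 0 0 0;1 0 0 0 0 0 0"}}

```text
clock: 67.5
eef_pos: [504.3, -83.2, 66.3]
tcp_rot: [3.141, 0.001, 1.618]
contact_force: [0.2, -0.5, -0.1]
opening: 0.706
```

```bash
python3 - <<'E'
from h import *
slot(-13,26)
E
```

```text
rotvec deg [0.01 0.08 0.22]
at [504.3 -83.2  66.3] rpy [1.7999e+02 8.0000e-02 9.2720e+01] -> units [-0.092 -0.035  1.008] F [ 0.2 -0.5 -0.1] op 0.706 t 67.5
```

>>> {"fn": "move_arm", "kwargs": {"series": "1 -0.12 -0.03 0.1 0 0 0.2;1 0 0 0.3 0 0 0;1 0 0 0.3 0 0 0;1 0 0 0 0 0 0"}}

```text
clock: 68.0
eef_pos: [504.0, -87.7, 36.6]
tcp_rot: [3.141, 0.001, 1.616]
contact_force: [0.6, 0.2, -0.6]
opening: 0.706
```

```bash
python3 - <<'E'
from h import *
slot(-13,26)
E
```

```text
rotvec deg [0.05 0.08 0.06]
at [504.  -87.7  36.6] rpy [1.7995e+02 8.0000e-02 9.2560e+01] -> units [ 0.018 -0.023  0.266] F [ 0.6  0.2 -0.6] op 0.706 t 68.0
```

>>> {"fn": "move_arm", "kwargs": {"series": "1 0 -0.02 0.12 0 0 0;1 0 0 0.12 0 0 0;1 0 0 0 0 0 0;1 0.06 0 0 0 0 0;1 0.06 0 0 0 0 0;1 0.04 0 0 0 0 0"}}

```text
clock: 68.75
eef_pos: [503.5, -81.2, 27.1]
tcp_rot: [3.139, 0.002, 1.615]
contact_force: [0.0, 0.2, -0.5]
opening: 0.71
```

```bash
python3 - <<'E'
from h import *
slot(-4,26)
E
```

```text
rotvec deg [0.13 0.1  0.04]
at [503.5 -81.2  27.1] rpy [1.7987e+02 1.0000e-01 9.2540e+01] -> units [ 0.08  -0.017  0.027] F [ 0.   0.2 -0.5] op 0.71 t 68.75
```

>>> {"fn": "move_arm", "kwargs": {"series": "1 0.04 0 0 0 0 0;1 0.04 0 0 0 0 0;1 0 0 0 0 0 0"}}

```text
clock: 69.12
eef_pos: [504.0, -80.3, 27.6]
tcp_rot: [3.138, 0.006, 1.617]
contact_force: [-0.4, 0.4, -1.0]
opening: 0.708
```

>>> {"fn": "move_arm", "kwargs": {"series": "1 -0.01 0 0 0 0 0;0.2 0 0 0 0 0 0;-0.6 0 0 0 0 0 0;-1 0 0 0 0 0 0;-1 0 0 0 0 0 0;-1 0 0 -0.4 0 0 0;-1 0 0 -0.8 0 0 0;-1 0 0 -0.8 0 0 0;-1 0 0 -0.8 0 0 0;-0.4 -0.7 0.22 -0.2 0 0 0;0 -0.75 0.23 0 0 0 0;0 -0.75 0.23 0 0 0 0;0 -0.75 0.23 0 0 0 0;0 -0.75 0.23 0 0 0 0;0 -0.75 0.23 0 0 0 0;0 -0.4 0.1 0 0 0 0;0 0 0 0 0 0 0"}}

```text
clock: 71.25
eef_pos: [574.2, -276.0, 166.8]
tcp_rot: [3.129, 0.008, 1.618]
contact_force: [0.2, 0.6, -0.8]
opening: 0.496
```

```bash
sed -i 's/\[511,-288\]/[512.3,-288.8]/' h.py; python3 - <<'E'
from h import *
go(575.7,-286,120,np.radians(92.5))
im=vision.grab_frame('top'); np.save('pics/top_14.npy',im)
for row in(248,262,270): print(im[row,308:388].astype(int)[:,0].tolist())
E
```

```text
rotvec deg [0.72 0.47 0.21]
at [ 574.2 -276.   166.8] rpy [179.28   0.47  92.71] -> units [-0.242  0.011  1.172] F [ 0.2  0.6 -0.8] op 0.496 t 71.25
[59, 57, 56, 55, 52, 47, 57, 67, 67, 66, 64, 66, 68, 68, 71, 76, 78, 78, 79, 79, 83, 90, 95, 86, 74, 71, 71, 71, 70, 69, 70, 73, 71, 70, 71, 71, 73, 71, 74, 75, 81, 80, 76, 71, 69, 69, 71, 71, 70, 70, 73, 81, 74, 89, 133, 181, 200, 202, 200, 184, 103, 58, 62, 54, 44, 41, 51, 57, 55, 57, 69, 120, 160, 102, 58, 54, 52, 46, 47, 48]
[56, 56, 55, 56, 53, 54, 69, 94, 98, 98, 102, 102, 121, 156, 161, 158, 172, 174, 175, 176, 177, 175, 170, 167, 160, 159, 166, 170, 173, 175, 178, 180, 181, 183, 172, 166, 168, 173, 175, 176, 177, 175, 153, 90, 50, 42, 43, 41, 43, 43, 43, 44, 44, 54, 103, 171, 206, 205, 196, 181, 131, 69, 46, 43, 41, 41, 50, 59, 58, 56, 57, 92, 136, 119, 73, 55, 53, 52, 43, 41]
[56, 56, 55, 55, 55, 54, 65, 92, 99, 100, 101, 103, 124, 160, 164, 164, 179, 178, 175, 177, 178, 176, 173, 172, 170, 149, 161, 168, 173, 174, 176, 179, 176, 161, 138, 154, 168, 172, 173, 176, 176, 178, 169, 134, 75, 45, 44, 44, 42, 44, 46, 45, 46, 54, 91, 152, 194, 199, 195, 192, 179, 117, 81, 78, 75, 73, 66, 58, 56, 57, 58, 71, 108, 131, 85, 55, 54, 53, 58, 82]
```

>>> {"fn": "move_arm", "kwargs": {"series": "0 -0.22 0.01 0.2 0.7 0.4 0;0 0 0 0.5 0 0 0;0 0 0 0.4 0 0 0;0 0 0 0 0 0 0"}}

```text
clock: 71.8
eef_pos: [573.3, -281.6, 118.6]
tcp_rot: [-3.138, -0.002, 1.62]
contact_force: [0.3, 0.2, -0.1]
opening: 0.5
```

```bash
python3 - <<'E'
from h import *
go(575.7,-286,98,np.radians(92.5))
E
```

```text
rotvec deg [-0.21 -0.09  0.35]
at [ 573.3 -281.6  118.6] rpy [-1.7979e+02 -9.0000e-02  9.2850e+01] -> units [-0.113  0.055  0.514] F [ 0.3  0.2 -0.1] op 0.5 t 71.8
```

>>> {"fn": "move_arm", "kwargs": {"series": "0 -0.11 0.055 0.1 0 0 0.3;0 0 0 0.2 0 0 0;0 0 0 0.17 0 0 0;0 0 0 0 0 0 0;0.5 0 0 0 0 0 0;0.8 0 0 0 0 0 0;1 0 0 0 0 0 0;1 0 0 0 0 0 0;1 0 0 0 0 0 0;1 -0.276 -0.024 0 0 0 10;1 -0.276 -0.024 0 0 0 10;1 -0.276 -0.024 0 0 0 10", "grip_force": 40}}

```text
clock: 73.3
eef_pos: [568.4, -315.7, 99.0]
tcp_rot: [-3.135, -0.002, 1.079]
contact_force: [-0.3, 1.2, -2.1]
opening: 0.145
```

```bash
python3 - <<'E'
from h import *
wh()
E
```

```text
[ 568.4 -315.7   99. ] rad 62.2 phi -25.6 [-1.796e+02 -1.000e-01  6.180e+01] [-0.3  1.2 -2.1] [ 0.16 -0.04  0.39] 0.1447427271634385 q [-0.51  0.54  1.67  0.    0.94 -0.02]
```

>>> {"fn": "move_arm", "kwargs": {"series": "1 -0.276 -0.024 0 0 0 10;1 -0.276 -0.024 0 0 0 10;1 -0.276 -0.024 0 0 0 10;1 -0.276 -0.024 0 0 0 10;1 -0.276 -0.024 0 0 0 10;1 -0.276 -0.024 0 0 0 10;1 -0.276 -0.024 0 0 0 10;1 -0.276 -0.024 0 0 0 10;1 0 0 0 0 0 0"}}

```text
clock: 74.42
eef_pos: [492.6, -348.0, 99.0]
tcp_rot: [3.14, 0.002, -0.352]
contact_force: [-2.1, 2.6, -0.4]
opening: 0.142
```

```bash
python3 - <<'E'
from h import *
wh()
im=vision.grab_frame('top'); np.save('pics/top_15.npy',im)
for row in(248,262,270): print(im[row,308:388].astype(int)[:,0].tolist())
sc=vision.grab_frame('scene'); np.save('pics/scene_15.npy',sc)
E
```

```text
[ 492.6 -348.    99. ] rad 62.4 phi -108.4 [ 1.799e+02  1.000e-01 -2.020e+01] [-2.1  2.6 -0.4] [ 0.57  0.29 -0.2 ] 0.1424426231523476 q [-0.62  0.47  1.78 -0.    0.89  1.31]
[60, 58, 58, 59, 54, 50, 59, 69, 70, 68, 67, 68, 68, 70, 72, 77, 79, 79, 81, 82, 86, 91, 96, 88, 76, 73, 71, 74, 72, 72, 71, 73, 73, 73, 73, 73, 72, 72, 74, 78, 82, 82, 90, 137, 196, 208, 204, 204, 190, 118, 75, 77, 71, 64, 57, 56, 58, 57, 59, 80, 125, 140, 88, 58, 58, 53, 51, 57, 56, 58, 57, 54, 53, 55, 50, 45, 54, 62, 54, 50]
[59, 57, 57, 57, 56, 56, 72, 97, 101, 101, 104, 106, 125, 162, 164, 162, 174, 178, 177, 180, 180, 179, 174, 169, 165, 163, 170, 173, 177, 178, 180, 183, 184, 187, 175, 169, 172, 175, 178, 180, 180, 180, 160, 120, 155, 195, 201, 199, 179, 114, 59, 46, 44, 42, 42, 50, 60, 60, 58, 62, 108, 155, 113, 66, 56, 53, 48, 42, 44, 45, 44, 43, 44, 44, 41, 44, 43, 43, 43, 44]
[58, 57, 56, 57, 57, 56, 67, 95, 102, 102, 103, 106, 126, 162, 168, 167, 181, 181, 179, 181, 181, 173, 158, 142, 136, 143, 141, 134, 124, 111, 102, 93, 89, 86, 86, 88, 101, 127, 157, 172, 179, 183, 171, 142, 134, 189, 201, 198, 187, 153, 104, 86, 84, 83, 75, 63, 61, 59, 57, 58, 82, 118, 114, 75, 57, 54, 51, 42, 43, 47, 56, 80, 90, 92, 92, 91, 92, 93, 109, 145]
```

>>> {"fn": "move_arm", "kwargs": {"series": "1 -0.276 -0.024 0 0 0 10;1 -0.276 -0.024 0 0 0 10;1 -0.276 -0.024 0 0 0 10;1 0 0 0 0 0 0"}}

```text
clock: 75.03
eef_pos: [466.6, -331.2, 99.0]
tcp_rot: [3.136, -0.002, -0.868]
contact_force: [-3.6, 2.0, 0.7]
opening: 0.137
```

```bash
cat >> h.py <<'E'
def padgap(im):
    g=im[...,0].astype(float)
    def cross(a,th,up):
        for i in range(len(a)-1):
            if (a[i]<th<=a[i+1]) if up else (a[i]>=th>a[i+1]): return i+(th-a[i])/(a[i+1]-a[i])
    o=[]
    for row in range(252,268):
        i0=345+int(np.argmax(g[row,345:372]-0)) if False else None
        s=im[row].astype(int); white=(s.min(1)>95)&(s[:,0]-s[:,2]<45)
        c=[k for k in range(345,375) if white[k]]
        if not c: continue
        # pad = first run of >=4
        for k in c:
            if white[k:k+4].all(): break
        e=k
        while white[e]: e+=1
        # carriage pointer stripe: max brightness after pad
        st=e+3+int(np.argmax(g[row,e+3:e+22])); w=g[row,st-2:st+3]-g[row,st-3:st+4].min(); o.append((k,e,(w*np.arange(st-2,st+3)).sum()/w.sum()))
    o=np.array(o); 
    return np.median(o,0), np.median(o[:,2]-o[:,0]), np.mean(o[:,2]-(o[:,0]+o[:,1])/2)
E
python3 - <<'E'
from h import *
wh()
im=vision.grab_frame('top'); np.save('pics/top_16.npy',im)
for n in(14,15,16): print(padgap(np.load(f'pics/top_{n}.npy')))
for row in(248,262): print(im[row,345:378].astype(int)[:,0].tolist())
E
```

```text
[ 466.6 -331.2   99. ] rad 62.4 phi -137.1 [ 1.797e+02 -1.000e-01 -4.970e+01] [-3.6  2.   0.7] [0.73 0.42 0.01] 0.13747966396592723 q [-0.62  0.43  1.86 -0.01  0.85  1.83]
(array([363.        , 369.        , 380.25176064]), np.float64(17.285462680883455), np.float64(14.26213286770463))
(array([352.        , 358.        , 369.02842532]), np.float64(17.165566037735857), np.float64(14.333069925116817))
(array([351.        , 357.        , 366.04745752]), np.float64(15.047457521141723), np.float64(12.241233637603901))
[76, 82, 84, 87, 105, 156, 202, 210, 207, 193, 149, 84, 67, 67, 66, 62, 58, 58, 58, 72, 116, 145, 94, 58, 55, 54, 46, 52, 60, 58, 54, 58, 63]
[179, 182, 182, 185, 189, 187, 178, 200, 205, 203, 188, 104, 47, 44, 44, 51, 61, 61, 56, 64, 97, 139, 109, 68, 56, 54, 52, 42, 42, 46, 45, 45, 44]
```

>>> {"fn": "move_arm", "kwargs": {"series": "1 -0.26 -0.022 0 0 0 9.5;1 0 0 0 0 0 0"}}

```text
clock: 75.32
eef_pos: [460.6, -323.8, 99.0]
tcp_rot: [3.135, -0.003, -1.022]
contact_force: [-4.0, 3.0, 2.0]
opening: 0.144
```

```bash
python3 - <<'E'
from h import *
wh()
for k in (17,18):
    im=vision.grab_frame('top'); np.save(f'pics/top_{k}.npy',im); print(padgap(im))
E
```

```text
[ 460.6 -323.8   99. ] rad 62.4 phi -145.9 [179.6  -0.2 -58.6] [-4.  3.  2.] [0.78 0.53 0.08] 0.1435103990266023 q [-0.61  0.42  1.87 -0.01  0.85  1.99]
(array([351.        , 357.        , 365.26106545]), np.float64(14.261065449010658), np.float64(11.36814793853761))
(array([351.        , 357.        , 365.24997464]), np.float64(14.249974636284321), np.float64(11.339205921257921))
```

>>> {"fn": "move_arm", "kwargs": {"series": "0.6 0 0 0 0 0 0;0.2 0 0 0 0 0 0;0 0 0 0 0 0 0;0 0 0 -0.4 0 0 0;0 0 0 -0.7 0 0 0;0 0 0 -0.8 0 0 0;0 0 0 -0.8 0 0 0;0 0 0 0 0 0 0;0 0 0 0 0 0 0"}}

```text
clock: 76.55
eef_pos: [465.2, -325.2, 216.1]
tcp_rot: [3.139, -0.011, -1.005]
contact_force: [-0.4, 0.6, -0.6]
opening: 0.495
```

```bash
python3 - <<'E'
from h import *
wh()
t=vision.grab_frame('top'); np.save('pics/top_20.npy',t); print(padgap(t))
sc=vision.grab_frame('scene')
a=cv2.resize(sc[130:330,210:370],(480,600),interpolation=cv2.INTER_CUBIC)
b=cv2.resize(t[230:300,300:390],(320,249),interpolation=cv2.INTER_CUBIC); c=cv2.resize(t[90:330,100:460],(320,213)); 
cv2.imwrite('pics/fin.png',np.hstack([a,np.vstack([b,c,np.zeros((138,320,3),np.uint8)])])[:,:,::-1])
E
```

```text
[ 465.2 -325.2  216.1] rad 59.6 phi -142.3 [179.8  -0.6 -57.6] [-0.4  0.6 -0.6] [ 0.02 -0.02 -0.05] 0.49475730066889123 q [-0.61  0.28  1.78 -0.01  1.08  1.97]
(array([351.        , 357.        , 365.25373737]), np.float64(14.25373737373738), np.float64(11.32301782203944))
```

View pics/fin.png

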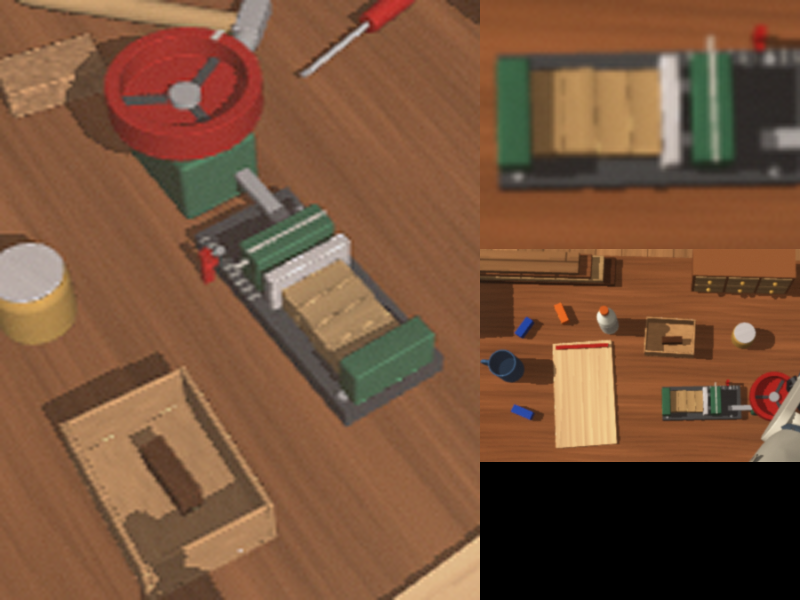

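The last picture shows the four blocks flat, parallel and centred between jaw and pad. The offcut is in the box, the board is empty, and the bystanders in view are in place. Handing in.

```bash
python3 -c "
from rig import r
print(r.sign_off())"
```

```text
the job is handed in; nothing more can be done
None
```

The job is done and handed in at about 77 s of the 210 s. I cranked the vise open until the pointer met the clip and put the offcut in the scrap box. I then laid the four blocks against the fixed jaw and cranked the jaw closed onto them.

**Last checks**
- **Pointer and clip:** the top camera put them within about 1 mm of each other before the offcut was touched. The scene camera last read about 3 mm short, and I added about 1 mm of travel after that.
- **Blocks:** all four are flat, side by side and centred, and the offcut is in the box. No bystander in view had moved; the hammer and screwdriver are only partly visible in that last picture.
- **Pad:** it reads about 7.7 mm pressed in, out of 16 mm, and stayed the same after I let go of the wheel.

**What went wrong on the way**
- One block had moved a few centimetres on the board, so the first grasp closed on nothing. I measured it again and picked it up.
- The first block ended up about 11 mm short of where I aimed, possibly because it slipped in the grip, and the second came down against it. I pushed both up to the fixed jaw with the closed fingers.
- The scene camera read 3 to 8 mm off against the arm, so I relied on the top camera and on contact force.

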